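# Clear the sample tray, then pile and weight the culture dishes

## Task

The microscope demonstration is over: first clear every bit of packing debris (chips, offcuts and the stray cap) off the grey sample tray into the blue waste bin. Then pile all the closed culture dishes lying about the bench squarely on one another on the tray's green pad, and last set the round steel weight centred on top of the pile. Leave the jar, timer, slide box and tip box where they are.

Things in the scene. Friction and masses are not known exactly. Their poses are not given: they have to be found in the camera images.
- tray: fixed grey sample tray, a flat plate 230 (x) x 260 (y) x 12 mm thick without a rim; origin at the centre of its underside, z up; it does not move
- pad (a point): centre of the green round pad (68 mm across, flush) in the middle of the tray's top face, 12 mm above the table
- bin: open blue waste bin, fixed, outside 170 (x) x 150 (y) x 60 mm high, walls 4 mm; origin at the centre of its underside
- chip_white: debris: white rigid foam chip, 44 (x) x 28 (y) x 24 (z) mm, the upper half only 26 mm long in x and shifted to -x, so 28 mm wide all along; origin at the centre of the 44 x 28 x 24 block
- chip_black: debris: black rigid foam chip, block 40 x 30 x 22 mm (x, y, z), origin at its centre
- chip_wood: debris: pale wood offcut, block 46 x 24 x 20 mm (x, y, z), origin at its centre
- cap_yellow: debris: yellow screw cap, disc 34 mm across and 18 mm high, origin at its centre, z its axis
- chip_orange: debris: orange plastic offcut, block 36 x 32 x 24 mm (x, y, z), origin at its centre
- dish1: closed culture dish, flat clear disc with red-pink filling, 55 mm across and 15 mm high, 30 g; origin at its centre, z its axis; either face may be up
- dish2: closed culture dish, flat clear disc with red-pink filling, 55 mm across and 15 mm high, 30 g; origin at its centre, z its axis; either face may be up
- dish3: closed culture dish, flat clear disc with red-pink filling, 55 mm across and 15 mm high, 30 g; origin at its centre, z its axis; either face may be up
- dish4: closed culture dish, flat clear disc with red-pink filling, 55 mm across and 15 mm high, 30 g; origin at its centre, z its axis; either face may be up
- weight: dark steel disc weight, 50 mm across and 20 mm high, 200 to 400 g; origin at its centre, z its axis; either face may be up
- jar: bystander: small amber jar with white lid, 44 mm across, 44 mm high, origin at its centre
- timer: bystander: white bench timer 52 x 52 x 20 mm, origin at its centre
- slide_box: bystander: blue slide box 76 x 28 x 24 mm (x, y, z), origin at its centre
- tip_box: bystander: green pipette-tip box with clear lid, 85 x 60 x 50 mm (x, y, z), origin at its centre

How it is judged:
By the outcome, as a careful person would: the job done as asked, in the order asked, and still so for the second after the job is handed in, with the robot touching nothing.
Of chip_white, chip_black, chip_wood, cap_yellow, chip_orange only 3 to 5 are there at a start; the rules pass over those that are not, and their reading is None.
Of dish1, dish2, dish3, dish4 only 3 to 4 are there at a start; the rules pass over those that are not, and their reading is None.
At some moment in a run one of chip_white, chip_black, chip_wood, cap_yellow, chip_orange may be knocked a few centimetres aside while the robot is not near it.
Once in a run the grip may slacken for a moment while it holds something.
It also fails if it takes over 210 s, if anything falls off the work surface, if the arm or the gripper's body presses on something with over 40 N, if the wrist force passes 120 N, or if a joint passes its speed limit or range.

## Robot

A 6-joint arm with a two-finger parallel gripper is mounted at the origin on the work surface. World frame = base frame: x ahead of the robot, y to its left, z up, the work surface at z = 0. Lengths are in m, angles in degrees, forces in N, time in s.
With the tool pointing down it reaches from about 0.3 to 0.75 m from the base axis. Payload 8.5 kg.
Tool frame: the origin (TCP) lies at the very end of the fingers, on their centre line; the grasp point (between the pads) lies 19 mm behind it (env.grip_depth is the z of the grasp point in the tool frame, in m); z points along the fingers, y is the direction in which the jaws open and shut (so a half turn about z gives the same grasp; the last joint's range is limited). The gripper opens to 85 mm and grips with 20 to 120 N. Pads are 22 mm wide; open, the fingers measure 114 mm over their backs; the gripper's body (76 mm by 85 mm) begins 54 mm behind the grasp point. The pads swing forward as they close: fully open they stand 13 mm farther back than shut.
Start: joints at [-78.398, 21.807, 74.336, -0, 83.858, -12.336], TCP at [0.223, -0.503, 0.231] pointing down, gripper open.
Joint ranges: [-178.18, 178.18], [-50.72, 133.34], [12.68, 142.11], [-81.47, 261.47], [9.98, 163.14], [-165.26, 165.26]. Speed limits (degrees/s): [136.94, 136.94, 180, 180, 180, 180].

## Interface

Orientations are given as a 3x3 rotation matrix whose columns are the frame's x, y, z axes.
In Python, from rig import env gives the robot as it stands.
- The arm moves only by the tool apply_moves, never from a script. Its argument "plan" is a list of rows, each an object of numbers: "tx", "ty", "tz": the shift along the world's x, y, z in mm; "rx", "ry", "rz": the turn, a rotation vector about the world's x, y, z in rad; "jaw": the opening, from -1 (shut) to 1 (fully open). A call has 1 to 12 rows; each row is the pose to reach, as a shift and turn from the pose measured when the call began; what a row does not reach only later rows make up. A row lasts 1/10 s, in which the tool goes at most 50 mm and 8.59 degrees, less where a joint would pass 70% of its speed; a pose out of reach is approached as far as the arm can. A call with a gripper value outside its range is refused whole. The fingers move at their own pace and stop on an object; "grip_force" is the grip in N (left out, the last holds). Time passes only in rows, so rows that repeat a pose let the fingers close. It gives the time, the measured TCP pose, the force and the opening at its end, in the units of the state.
- env.observe(): the state, without advancing time (a new reading comes with each control period).
- env.get_image(name): name is "scene" or "side" or "wrist"; returns a dict with "image" (400x640x3 uint8, red, green, blue), "intrinsics" (3x3 intrinsics, pixels), "world_from_camera" (4x4, takes a point from camera to world coordinates). Camera axes: x right, y up, looking along -z (the intrinsics and any distortion apply to the point x, -y, -z); pixel columns grow to the right and rows downward; lengths in m; the calibration is good to about 2 mm. A picture is of the moment at which its call begins. There is no depth.
- env.close_job(): hands the job in, once; it reports no verdict.
The state is a dict: "time_s": time; "q": joint angles; "qvel": joint speeds; "joint_efforts": joint torques, N m; "position": TCP position; "tool_rot": TCP orientation; "ft_force": force on the tool from outside, world axes, zero at the start; "wrist_torque": the same for the moment, N m; "grip_width": finger opening in m.
Only numpy, scipy, OpenCV 4.12 (cv2) and the standard library are available. Lean on these libraries where they do the work, as an engineer would, in place of code of your own. Each camera call takes 0.05 s, during which the arm holds its last target.

## Working session

There is one attempt and no reset: what is moved stays moved. The work goes in short steps, Python scripts to look and compute and a tool call to move; the robot and the scene stay as the last step left them, time stands still between calls to the robot, and variables do not carry over. Pictures are saved under pics/ and viewed, and the job is handed in when it is done.

Besides the shell and the picture viewer there is one more tool, called after "Request:" as name(argument=value, ...) on one line, values as JSON. apply_moves: Moves the arm, as the interface text tells. Its arguments: {"type":"object","properties":{"plan":{"type":"array","items":{"type":"object","properties":{"tx":{"type":"number"},"ty":{"type":"number"},"tz":{"type":"number"},"rx":{"type":"number"},"ry":{"type":"number"},"rz":{"type":"number"},"jaw":{"type":"number"}}}},"grip_force":{"type":"number"}},"required":["plan"]}

```bash
ls; mkdir -p pics
python3 - <<'E'
from rig import env
import cv2
o=env.observe();print(o['time_s'],o['position'],o['tool_rot'],o['grip_width'],env.grip_depth)
for n in['scene','side','wrist']:
    d=env.get_image(n);cv2.imwrite(f'pics/a_{n}.png',d['image'][:,:,::-1]);print(n,d['intrinsics'],d['world_from_camera'],d.keys())
E
```

```text
pics
0.0 [ 0.22310262 -0.50239766  0.2307024 ] [[ 9.13980310e-01  4.05758411e-01 -3.23929647e-04]
 [ 4.05758433e-01 -9.13979197e-01  1.45651648e-03]
 [ 2.94928852e-04 -1.46266457e-03 -9.99998887e-01]] 0.08520522509575713 -0.0187
scene [[363.30549803   0.         324.78129461]
 [  0.         363.30549803 195.17883655]
 [  0.           0.           1.        ]] [[ 0.4601026  -0.67432327  0.57757573  1.1206493 ]
 [ 0.88779541  0.35760296 -0.28972302 -0.2912287 ]
 [-0.01117581  0.6460714   0.76319516  0.82004396]
 [ 0.          0.          0.          1.        ]] dict_keys(['image', 'intrinsics', 'world_from_camera'])
side [[372.98253069   0.         319.85892532]
 [  0.         372.98253069 199.61570411]
 [  0.           0.           1.        ]] [[-0.98704973  0.073932   -0.1423618   0.41856727]
 [-0.16027032 -0.49212594  0.85564331  0.80393477]
 [-0.00680051  0.86737888  0.49760189  0.54379331]
 [ 0.          0.          0.          1.        ]] dict_keys(['image', 'intrinsics', 'world_from_camera'])
wrist [[357.80119041   0.         314.49348552]
 [  0.         357.80119041 198.51992466]
 [  0.           0.           1.        ]] [[ 4.05733053e-01  8.72781943e-01  2.71352851e-01  2.92834745e-01]
 [-9.13991498e-01  3.87595717e-01  1.19954582e-01 -4.70485836e-01]
 [-4.81009516e-04 -2.96683738e-01  9.54975669e-01  3.73258972e-01]
 [ 0.00000000e+00  0.00000000e+00  0.00000000e+00  1.00000000e+00]] dict_keys(['image', 'intrinsics', 'world_from_camera'])
```

View pics/a_scene.png

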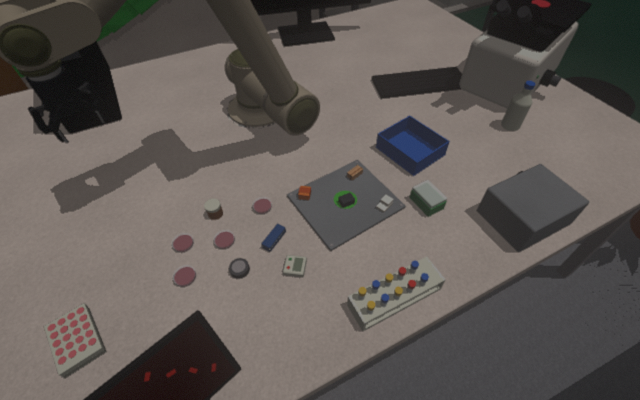

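View pics/a_side.png

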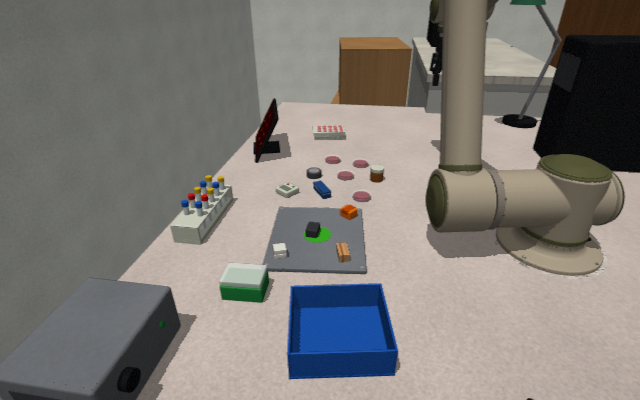

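View pics/a_wrist.png

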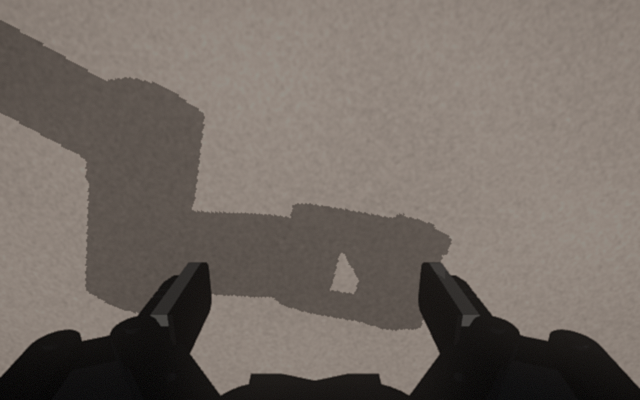

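```bash
cat > h.py <<'E'
from rig import env
import cv2, numpy as np
def px2w(d,uv,z):
    K=d['intrinsics'];T=d['world_from_camera']
    uv=np.atleast_2d(np.asarray(uv,float))
    r=np.c_[(uv[:,0]-K[0,2])/K[0,0],-(uv[:,1]-K[1,2])/K[1,1],-np.ones(len(uv))]@T[:3,:3].T
    o=T[:3,3];s=(z-o[2])/r[:,2]
    return o+s[:,None]*r
def w2px(d,P):
    K=d['intrinsics'];T=d['world_from_camera']
    c=(np.atleast_2d(P)-T[:3,3])@T[:3,:3]
    c=c*[1,-1,-1]; u=c@K.T
    return u[:,:2]/u[:,2:]
def rect(d,x0,x1,y0,y1,z,s=1000):
    """top view: columns = -y (left=+y), rows = -x(top=far). s px per m"""
    W=int((y1-y0)*s);H=int((x1-x0)*s)
    w=np.array([[x1,y1,z],[x1,y0,z],[x0,y0,z],[x0,y1,z]])
    M=cv2.getPerspectiveTransform(w2px(d,w).astype(np.float32),np.float32([[0,0],[W,0],[W,H],[0,H]]))
    return cv2.warpPerspective(d['image'],M,(W,H),flags=cv2.INTER_CUBIC)
def save(n,im): cv2.imwrite('pics/'+n+'.png',im[:,:,::-1])
E
python3 - <<'E'
from h import *
for n in['scene','side']:
    d=env.get_image(n)
    im=rect(d,.25,.75,-.45,.45,.012,880)
    save('r_'+n,im);print(im.shape)
E
```

```text
(440, 792, 3)
(440, 792, 3)
```

View pics/r_scene.png

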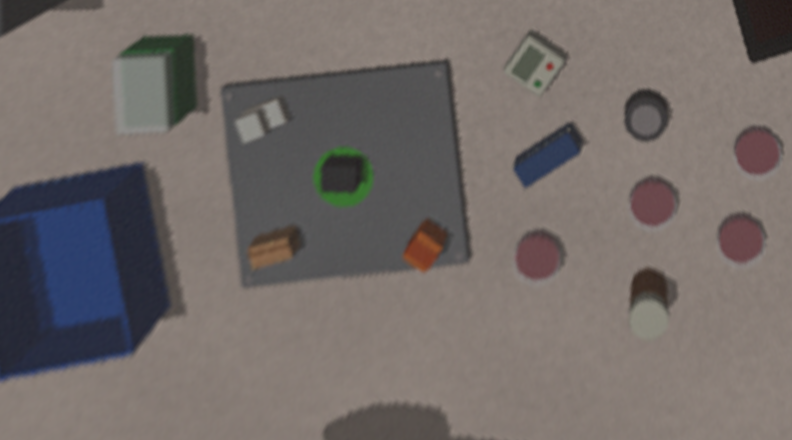

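View pics/r_side.png

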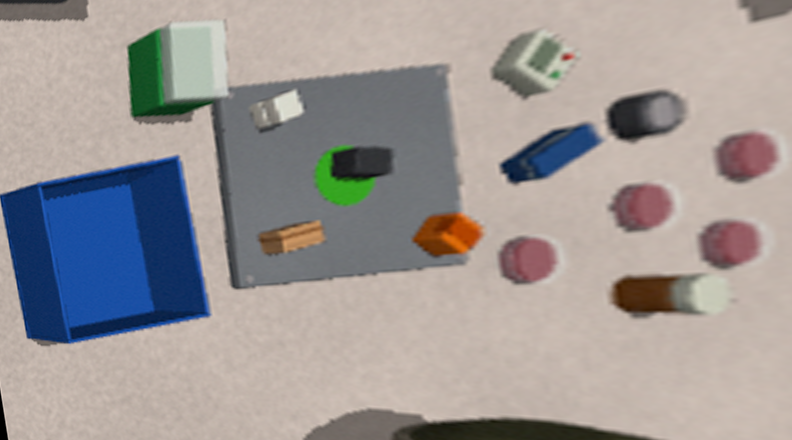

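```bash
cat > fit.py <<'E'
from h import *
from scipy.optimize import minimize
S=4
def prism(poly,z0,z1): 
    return np.vstack([np.c_[poly,np.full(len(poly),z)] for z in (z0,z1)])
def box(a,b,h,dx=0,z0=0): 
    p=np.array([[-a,-b],[a,-b],[a,b],[-a,b]])/2+[dx,0]; return prism(p,z0,z0+h)
def cyl(D,h):
    t=np.linspace(0,2*np.pi,40,endpoint=False); return prism(np.c_[np.cos(t),np.sin(t)]*D/2,0,h)
M={'chip_white':[box(.044,.028,.012),box(.026,.028,.012,-.009,.012)],'chip_black':[box(.04,.03,.022)],'chip_wood':[box(.046,.024,.02)],
'chip_orange':[box(.036,.032,.024)],'cap':[cyl(.034,.018)],'dish':[cyl(.055,.015)],'weight':[cyl(.05,.02)],
'bin':[],'timer':[box(.052,.052,.02)],'slide_box':[box(.076,.028,.024)],'tip_box':[box(.085,.06,.05)],'jar':[cyl(.044,.044)],'tray':[box(.23,.26,.012)]}
def sil(d,name,x,y,a,z,win,ofs):
    m=np.zeros(win,np.uint8);c,s=np.cos(a),np.sin(a);R=np.array([[c,-s],[s,c]])
    for P in M[name]:
        W=np.c_[P[:,:2]@R.T+[x,y],P[:,2]+z]
        u=(w2px(d,W)-ofs+.5)*S-.5
        h=cv2.convexHull(u.astype(np.float32))
        cv2.fillConvexPoly(m,np.round(h*16).astype(np.int32),255,lineType=cv2.LINE_AA,shift=4)
    return m/255.
def crop(d,x,y,z,r=30):
    u=w2px(d,[[x,y,z]])[0]; o=np.maximum(np.round(u-r).astype(int),0)
    im=d['image'][o[1]:o[1]+2*r,o[0]:o[0]+2*r]
    im=cv2.resize(im,None,fx=S,fy=S,interpolation=cv2.INTER_CUBIC)
    return im,o
def colormask(im,name):
    f=im.astype(float);hsv=cv2.cvtColor(im,cv2.COLOR_RGB2HSV);H,Sa,V=[hsv[...,i].astype(float) for i in range(3)]
    if name=='dish': m=((H>165)|(H<6))&(Sa>60)
    elif name=='chip_orange': m=(H<18)&(Sa>120)
    elif name=='chip_wood': m=(H<20)&(Sa>70)
    elif name=='cap': m=(H>18)&(H<35)&(Sa>110)
    elif name=='chip_black': m=(V<np.percentile(V,50)*0.55)&(Sa<120)
    elif name=='chip_white': m=(V>1.35*np.median(V))
    elif name=='weight': m=(V<.72*np.median(V))
    elif name=='slide_box': m=(H>100)&(H<130)&(Sa>90)
    return m.astype(np.uint8)
def fit(ds,name,x,y,z=0.,angs=None,r=30,dbg=None):
    data=[]
    for d in ds:
        im,o=crop(d,x,y,z+.01,r);m=colormask(im,name)
        n,l,st,ce=cv2.connectedComponentsWithStats(m)
        u=((w2px(d,[[x,y,z+.01]])[0]-o)+.5)*S
        best=max(range(1,n),key=lambda i:st[i,4]/(1+np.hypot(*(ce[i]-u))/40))
        m=(l==best).astype(float); m=cv2.morphologyEx(m,cv2.MORPH_CLOSE,np.ones((9,9)))
        data.append((d,m,o,im))
    def cost(p):
        c=0
        for d,m,o,_ in data:
            s=sil(d,name,p[0]*.01,p[1]*.01,p[2]*.2,z,m.shape,o)
            c+=1-(s*m).sum()/np.maximum(s,m).sum()
        return c
    def ccost(p):
        c=0
        for d,m,o,_ in data:
            s=sil(d,name,p[0]*.01,p[1]*.01,0,z,m.shape,o)
            g=np.mgrid[:m.shape[0],:m.shape[1]]
            c+=sum(((g[i]*s).sum()/(s.sum()+1e-9)-(g[i]*m).sum()/m.sum())**2 for i in (0,1))
        return c
    b=None
    circ=name in('dish','weight','cap')
    for a in ([0] if circ else (np.arange(0,2*np.pi if name=='chip_white' else np.pi,np.pi/8) if angs is None else angs)):
        q=minimize(ccost if circ else cost,[x*100,y*100,a*5],method='Nelder-Mead',options=dict(initial_simplex=[[x*100,y*100,a*5],[x*100+1,y*100,a*5],[x*100,y*100+1,a*5],[x*100,y*100,a*5+1]],xatol=.01,fatol=1e-4))
        if b is None or q.fun<b.fun:b=q
    p=b.x
    if dbg:
        for k,(d,m,o,im) in enumerate(data):
            s=sil(d,name,p[0]*.01,p[1]*.01,p[2]*.2,z,m.shape,o);v=im.copy()
            for mm,col in((m,(255,255,0)),(s,(0,255,255))):
                cs,_=cv2.findContours((mm>.5).astype(np.uint8),cv2.RETR_EXTERNAL,cv2.CHAIN_APPROX_NONE);cv2.drawContours(v,cs,-1,col,1)
            yield_=v; dbg.append(v)
    return p[0]*.01,p[1]*.01,np.degrees(p[2]*.2),b.fun
E
python3 - <<'E'
from fit import *
ds=[env.get_image(n) for n in('scene','side')]
g=lambda c,r:(.75-r/880,.45-c/880)
tiles=[]
for name,z,c,r in [('chip_white',.012,262,118),('chip_black',.012,345,175),('chip_wood',.012,277,248),('chip_orange',.012,432,245),
 ('dish',0,535,258),('dish',0,650,205),('dish',0,752,155),('dish',0,737,241),('weight',0,645,115)]:
    x,y=g(c,r);db=[1]
    R=fit(ds,name,x,y,z,dbg=db,r=20 if name!='weight' else 25)
    print(name,np.round(R,4)); tiles.append(np.vstack([cv2.resize(t,(160,160)) for t in db[1:]]))
save('fit',np.vstack([np.hstack(tiles[:5]),np.hstack(tiles[5:]+[np.zeros_like(tiles[0])])])[:,:])
# tray / bin corners
for d in ds:
  print(np.round(px2w(d,[[0,0]],0),3))
E
```

```text
chip_white [6.320000e-01 1.170000e-01 2.874317e+02 1.532300e+00]
chip_black [5.62300e-01 5.30000e-02 9.56178e+01 9.65300e-01]
chip_wood [  0.479    0.1328 103.5298   0.3125]
chip_orange [ 4.82400e-01 -3.75000e-02  1.53319e+02  3.97700e-01]
dish [ 0.4552 -0.159   3.3837  1.4932]
dish [ 0.5166 -0.2907  7.1315  0.6501]
dish [ 0.5747 -0.4105  4.2876  0.3118]
dish [ 0.4746 -0.3917  3.3341  0.9254]
weight [ 0.621  -0.285  -3.2029  5.138 ]
[[-1.608 -0.921 -0.   ]]
[[ 20.711 -18.564   0.   ]]
```

View pics/fit.png

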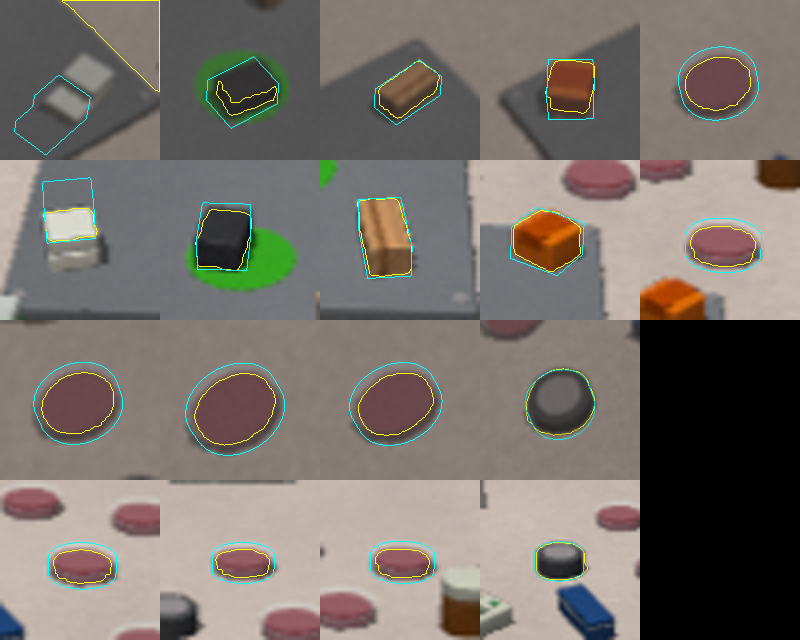

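Run:
```python
from h import *
ds=[env.get_image(n) for n in('scene','side')]
ims=[rect(d,.3,.72,.18,.55,.06,1000) for d in ds]
save('bin',np.hstack(ims))
ims=[cv2.resize(rect(d,.56,.68,.08,.2,z,1000),None,fx=3,fy=3) for d in ds for z in (.012,)]+[]
save('wh',np.hstack(ims))
```

```text
(no output)
```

View pics/bin.png

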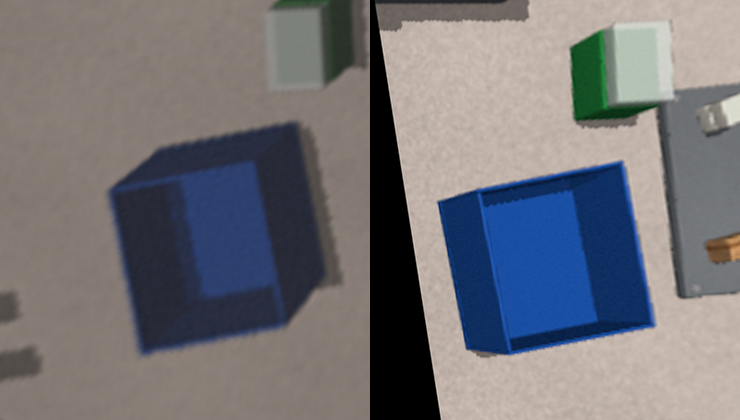

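View pics/wh.png

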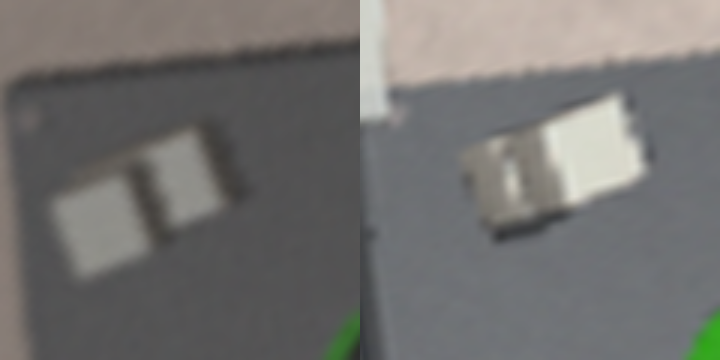

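Request:
apply_moves(plan=[{"tx": 130, "ty": 233, "tz": -50, "rz": 0.34}, {"tx": 130, "ty": 233, "tz": -50, "rz": 0.34}, {"tx": 130, "ty": 233, "tz": -50, "rz": 0.34}, {"tx": 130, "ty": 233, "tz": -50, "rz": 0.34}, {"tx": 130, "ty": 233, "tz": -50, "rz": 0.34}, {"tx": 259, "ty": 465, "tz": -100, "rz": 0.68}, {"tx": 259, "ty": 465, "tz": -100, "rz": 0.68}, {"tx": 259, "ty": 465, "tz": -100, "rz": 0.68}, {"tx": 259, "ty": 465, "tz": -100, "rz": 0.68}, {"tx": 259, "ty": 465, "tz": -100, "rz": 0.68}, {"tx": 259, "ty": 465, "tz": -100, "rz": 0.68}, {"tx": 259, "ty": 465, "tz": -100, "rz": 0.68}], grip_force=40)

```text
validation failed for argument at $.pl...
```

```bash
cat >> h.py <<'E'
def st():
    o=env.observe();R=o['tool_rot'];p=o['position']
    phi=np.degrees(np.arctan2(R[1,1],R[0,1]))
    print('t',round(o['time_s'],2),'pos',np.round(p*1000,1),'phi',round(phi,1),'w',round(o['grip_width']*1000,1),'F',np.round(o['ft_force'],1),'tilt',np.round(R[:2,2],4),'q1,6',np.round(o['q'][[0,5]],1))
    return p*1000,phi
def pics(t,names=('side','wrist')):
    st();ds={n:env.get_image(n) for n in names}
    for n in names: save(f'{t}_{n}',ds[n]['image'])
    return ds
E
python3 -c "
from h import *
pics('b')"
```

```text
t 0.45 pos [ 223.2 -502.6  231.3] phi -66.1 w 85.3 F [-0.2  0.7  0.2] tilt [0.     0.0001] q1,6 [-78.4 -12.3]
```

View pics/b_wrist.png

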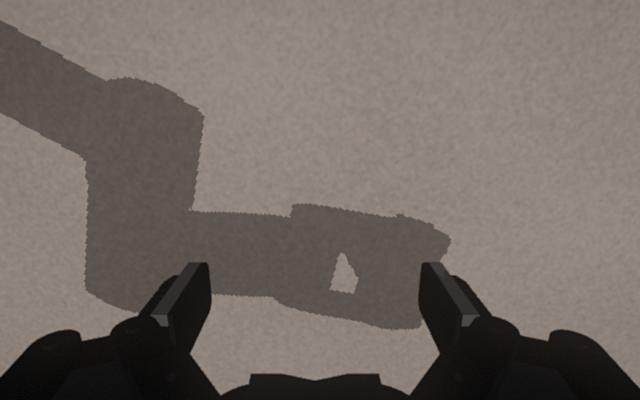

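View pics/b_side.png

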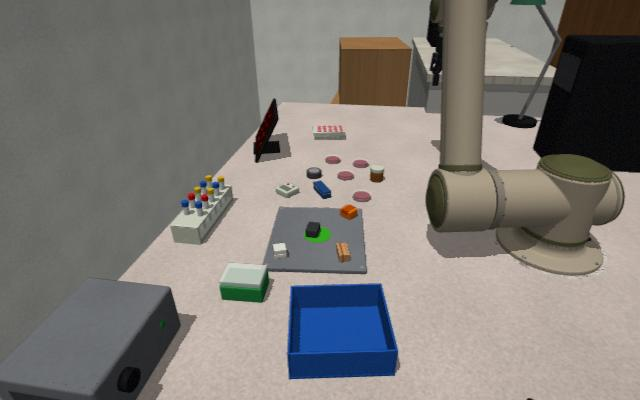

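Request:
apply_moves(plan=[{"tx": 130, "ty": 233, "tz": -50, "rx": 0, "ry": 0, "rz": 0.34, "jaw": 1}, {"tx": 130, "ty": 233, "tz": -50, "rx": 0, "ry": 0, "rz": 0.34, "jaw": 1}, {"tx": 130, "ty": 233, "tz": -50, "rx": 0, "ry": 0, "rz": 0.34, "jaw": 1}, {"tx": 130, "ty": 233, "tz": -50, "rx": 0, "ry": 0, "rz": 0.34, "jaw": 1}, {"tx": 130, "ty": 233, "tz": -50, "rx": 0, "ry": 0, "rz": 0.34, "jaw": 1}, {"tx": 259, "ty": 465, "tz": -100, "rx": 0, "ry": 0, "rz": 0.68, "jaw": 1}, {"tx": 259, "ty": 465, "tz": -100, "rx": 0, "ry": 0, "rz": 0.68, "jaw": 1}, {"tx": 259, "ty": 465, "tz": -100, "rx": 0, "ry": 0, "rz": 0.68, "jaw": 1}, {"tx": 259, "ty": 465, "tz": -100, "rx": 0, "ry": 0, "rz": 0.68, "jaw": 1}, {"tx": 259, "ty": 465, "tz": -100, "rx": 0, "ry": 0, "rz": 0.68, "jaw": 1}, {"tx": 259, "ty": 465, "tz": -100, "rx": 0, "ry": 0, "rz": 0.68, "jaw": 1}, {"tx": 259, "ty": 465, "tz": -100, "rx": 0, "ry": 0, "rz": 0.68, "jaw": 1}], grip_force=40)

```text
time_s: 1.75
position: [0.4831, -0.0339, 0.1304]
tool_rot: [[0.451, 0.893, -0.001], [0.893, -0.451, 0.001], [0.001, -0.001, -1.0]]
ft_force: [0.2, -0.5, 0.5]
grip_width: 0.0853
```

```bash
python3 -c "
from h import *
pics('b')"
```

```text
t 1.75 pos [483.1 -33.9 130.4] phi -26.8 w 85.3 F [ 0.2 -0.5  0.5] tilt [-0.0009  0.0011] q1,6 [-18.1   8.7]
```

View pics/b_wrist.png

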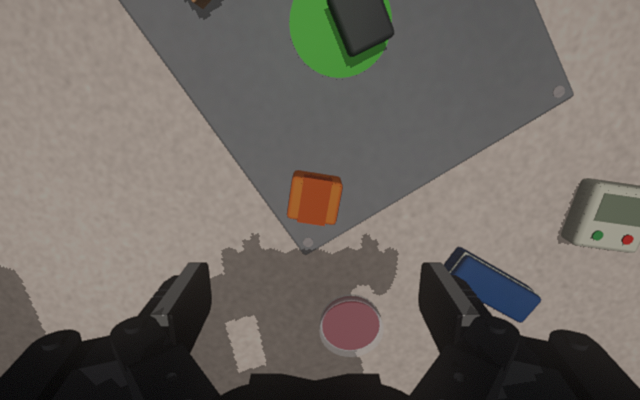

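View pics/b_side.png

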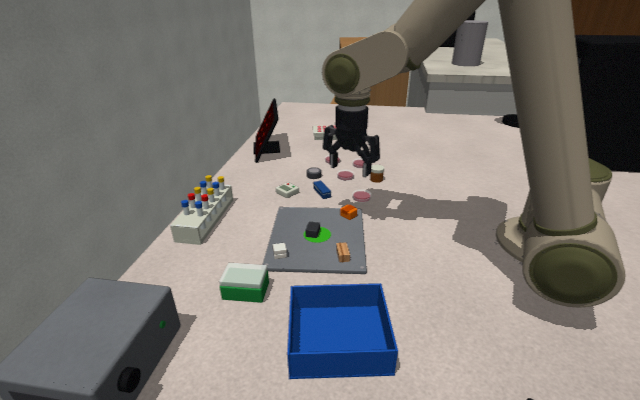

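Run:
```python
from fit import *
p,phi=st()
d=env.get_image('wrist')
print(w2px(d,[[*p[:2]/1000,.024]]), px2w(d,[[316,201]],.036))
db=[1];R=fit([d],'chip_orange',.4824,-.0375,.012,r=45,dbg=db);print(R);save('f2',db[1])
```

```text
t 1.85 pos [482.2 -37.2 131.2] phi -27.0 w 85.1 F [-0.  -0.3 -0.2] tilt [-0.0004 -0.0001] q1,6 [-18.5   8.5]
[[314.74438373 197.76335729]] [[ 0.48360006 -0.03633648  0.036     ]]
(np.float64(0.48196439838716), np.float64(-0.03525369749259785), np.float64(142.30547486900784), np.float64(0.07628285822232161))
```

View pics/f2.png

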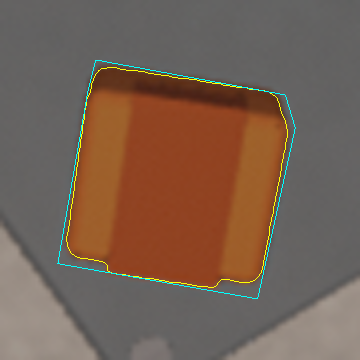

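Request:
apply_moves(plan=[{"tx": 1, "ty": 1, "tz": -50, "rx": 0, "ry": 0, "rz": -0.14, "jaw": 1}, {"tx": 1, "ty": 1, "tz": -95, "rx": 0, "ry": 0, "rz": -0.14, "jaw": 1}, {"tx": 1, "ty": 1, "tz": -114, "rx": 0, "ry": 0, "rz": -0.14, "jaw": 0.5}, {"tx": 1, "ty": 1, "tz": -114, "rx": 0, "ry": 0, "rz": -0.14, "jaw": -1}, {"tx": 1, "ty": 1, "tz": -114, "rx": 0, "ry": 0, "rz": -0.14, "jaw": -1}, {"tx": 1, "ty": 1, "tz": -114, "rx": 0, "ry": 0, "rz": -0.14, "jaw": -1}, {"tx": 1, "ty": 1, "tz": -114, "rx": 0, "ry": 0, "rz": -0.14, "jaw": -1}, {"tx": 1, "ty": 1, "tz": -114, "rx": 0, "ry": 0, "rz": -0.14, "jaw": -1}], grip_force=40)

```text
time_s: 2.7
position: [0.4839, -0.0376, 0.019]
tool_rot: [[0.575, 0.818, 0.003], [0.818, -0.575, -0.002], [0.0, 0.003, -1.0]]
ft_force: [-0.6, -2.1, 8.1]
grip_width: 0.0353
```

```bash
python3 -c "
from h import *
pics('c')"
```

```text
t 2.7 pos [483.9 -37.6  19. ] phi -35.1 w 35.3 F [-0.6 -2.1  8.1] tilt [ 0.0029 -0.0017] q1,6 [-18.4  16.7]
```

View pics/c_wrist.png

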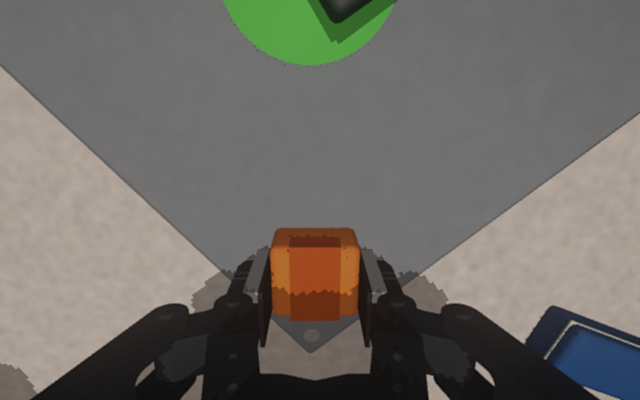

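View pics/c_side.png

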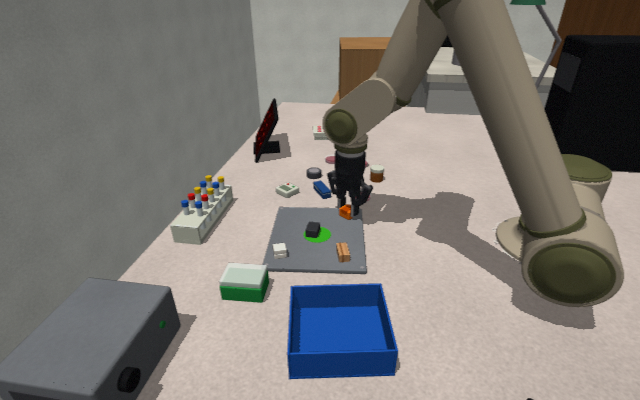

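Request:
apply_moves(plan=[{"tx": 0, "ty": 0, "tz": 40, "rx": 0, "ry": 0, "rz": 0, "jaw": -1}, {"tx": 0, "ty": 20, "tz": 85, "rx": 0, "ry": 0, "rz": 0, "jaw": -1}, {"tx": 0, "ty": 60, "tz": 110, "rx": 0, "ry": 0, "rz": 0, "jaw": -1}, {"tx": -10, "ty": 110, "tz": 110, "rx": 0, "ry": 0, "rz": 0, "jaw": -1}, {"tx": -10, "ty": 160, "tz": 110, "rx": 0, "ry": 0, "rz": 0, "jaw": -1}, {"tx": -10, "ty": 210, "tz": 110, "rx": 0, "ry": 0, "rz": 0, "jaw": -1}, {"tx": -20, "ty": 260, "tz": 110, "rx": 0, "ry": 0, "rz": 0, "jaw": -1}, {"tx": -20, "ty": 310, "tz": 110, "rx": 0, "ry": 0, "rz": 0, "jaw": -1}, {"tx": -20, "ty": 360, "tz": 110, "rx": 0, "ry": 0, "rz": 0, "jaw": -1}, {"tx": -20, "ty": 410, "tz": 110, "rx": 0, "ry": 0, "rz": 0, "jaw": -1}, {"tx": -20, "ty": 410, "tz": 110, "rx": 0, "ry": 0, "rz": 0, "jaw": -1}, {"tx": -20, "ty": 410, "tz": 110, "rx": 0, "ry": 0, "rz": 0, "jaw": -1}], grip_force=40)

```text
time_s: 4.0
position: [0.4634, 0.3731, 0.1293]
tool_rot: [[0.573, 0.819, 0.003], [0.819, -0.573, -0.002], [0.0, 0.004, -1.0]]
ft_force: [0.4, -0.2, -0.1]
grip_width: 0.0351
```

```bash
python3 -c "
from h import *
pics('d')"
```

```text
t 4.0 pos [463.4 373.1 129.3] phi -35.0 w 35.1 F [ 0.4 -0.2 -0.1] tilt [ 0.0034 -0.0018] q1,6 [27.5 62.6]
```

View pics/d_wrist.png

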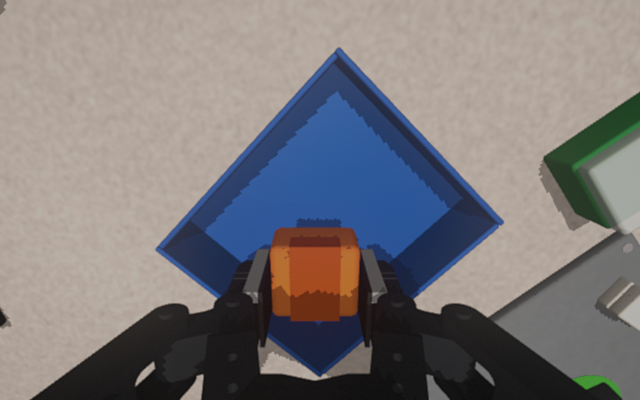

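View pics/d_side.png

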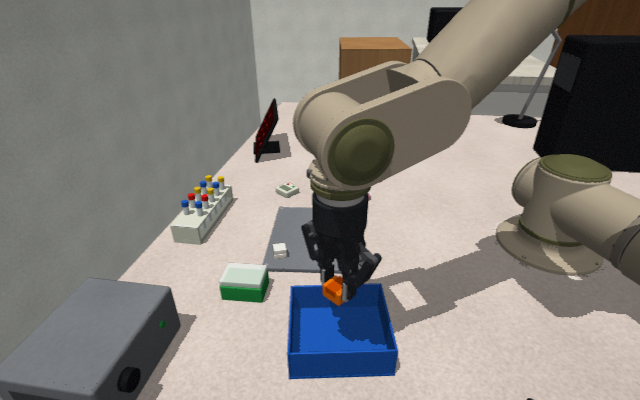

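Request:
apply_moves(plan=[{"tx": 0, "ty": 0, "tz": -45, "rx": 0, "ry": 0, "rz": 0, "jaw": -1}, {"tx": 0, "ty": 0, "tz": -65, "rx": 0, "ry": 0, "rz": 0, "jaw": -1}, {"tx": 0, "ty": 0, "tz": -65, "rx": 0, "ry": 0, "rz": 0, "jaw": 0.3}, {"tx": 0, "ty": 0, "tz": -65, "rx": 0, "ry": 0, "rz": 0, "jaw": 0.3}, {"tx": 0, "ty": 0, "tz": -35, "rx": 0, "ry": 0, "rz": 0, "jaw": 0.3}, {"tx": 0, "ty": 0, "tz": 0, "rx": 0, "ry": 0, "rz": 0.14, "jaw": 1}, {"tx": 3, "ty": -50, "tz": 0, "rx": 0, "ry": 0, "rz": 0.28, "jaw": 1}, {"tx": 6, "ty": -100, "tz": 0, "rx": 0, "ry": 0, "rz": 0.42, "jaw": 1}, {"tx": 9, "ty": -150, "tz": 0, "rx": 0, "ry": 0, "rz": 0.56, "jaw": 1}, {"tx": 12, "ty": -200, "tz": 0, "rx": 0, "ry": 0, "rz": 0.7, "jaw": 1}, {"tx": 16, "ty": -240, "tz": 0, "rx": 0, "ry": 0, "rz": 0.84, "jaw": 1}, {"tx": 16, "ty": -240, "tz": 0, "rx": 0, "ry": 0, "rz": 0.84, "jaw": 1}], grip_force=40)

```text
time_s: 5.3
position: [0.4809, 0.1276, 0.1314]
tool_rot: [[-0.225, 0.974, 0.007], [0.974, 0.225, 0.0], [-0.001, 0.007, -1.0]]
ft_force: [-0.1, 0.7, -0.0]
grip_width: 0.0855
```

```bash
python3 -c "
from h import *
d=pics('e')['wrist']
p=st()[0]/1000
print(w2px(d,[[p[0],p[1],.022]]))
"
```

```text
t 5.3 pos [480.9 127.6 131.4] phi 13.0 w 85.5 F [-0.1  0.7 -0. ] tilt [0.0074 0.0003] q1,6 [  1.2 -11.8]
t 5.4 pos [480.8 129.6 131.2] phi 12.8 w 85.4 F [ 0.3 -0.1 -0.2] tilt [0.007  0.0009] q1,6 [  1.4 -11.4]
[[312.74143225 194.30203175]]
```

View pics/e_wrist.png

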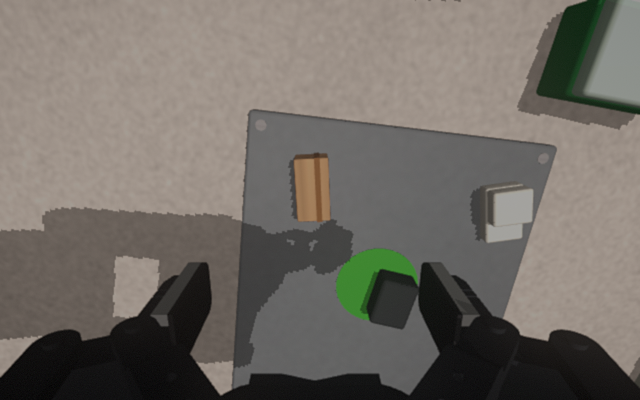

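View pics/e_side.png

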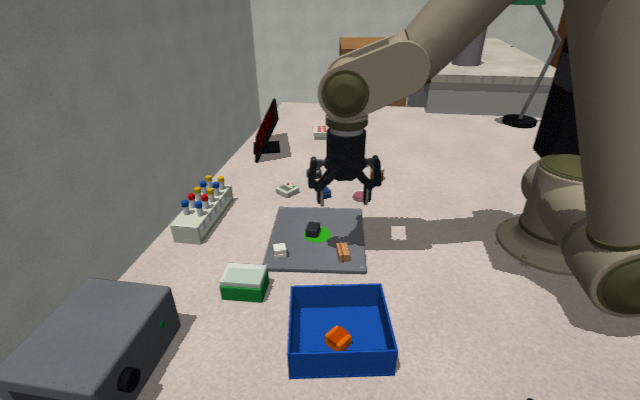

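Request:
apply_moves(plan=[{"tx": 0, "ty": 3, "tz": -50, "rx": 0, "ry": 0.007, "rz": 0, "jaw": 1}, {"tx": 0, "ty": 3, "tz": -95, "rx": 0, "ry": 0.007, "rz": 0, "jaw": 1}, {"tx": 0, "ty": 3, "tz": -112, "rx": 0, "ry": 0.007, "rz": 0, "jaw": 0.5}, {"tx": 0, "ty": 3, "tz": -112, "rx": 0, "ry": 0.007, "rz": 0, "jaw": -1}, {"tx": 0, "ty": 3, "tz": -112, "rx": 0, "ry": 0.007, "rz": 0, "jaw": -1}, {"tx": 0, "ty": 3, "tz": -112, "rx": 0, "ry": 0.007, "rz": 0, "jaw": -1}, {"tx": 0, "ty": 3, "tz": -112, "rx": 0, "ry": 0.007, "rz": 0, "jaw": -1}, {"tx": 0, "ty": 3, "tz": -112, "rx": 0, "ry": 0.007, "rz": 0, "jaw": -1}, {"tx": 0, "ty": 3, "tz": -112, "rx": 0, "ry": 0.007, "rz": 0, "jaw": -1}, {"tx": 0, "ty": 3, "tz": -70, "rx": 0, "ry": 0.007, "rz": 0, "jaw": -1}, {"tx": 0, "ty": 3, "tz": -20, "rx": 0, "ry": 0.007, "rz": 0, "jaw": -1}, {"tx": 0, "ty": 3, "tz": 0, "rx": 0, "ry": 0.007, "rz": 0, "jaw": -1}], grip_force=40)

```text
time_s: 6.6
position: [0.4823, 0.1328, 0.1364]
tool_rot: [[-0.221, 0.975, 0.008], [0.975, 0.221, 0.001], [-0.001, 0.008, -1.0]]
ft_force: [0.2, -0.4, -0.8]
grip_width: 0.023
```

```bash
python3 -c "
from h import *
pics('f')"
```

```text
t 6.6 pos [482.3 132.8 136.4] phi 12.8 w 23.0 F [ 0.2 -0.4 -0.8] tilt [0.0082 0.0012] q1,6 [  1.8 -11. ]
```

View pics/f_wrist.png

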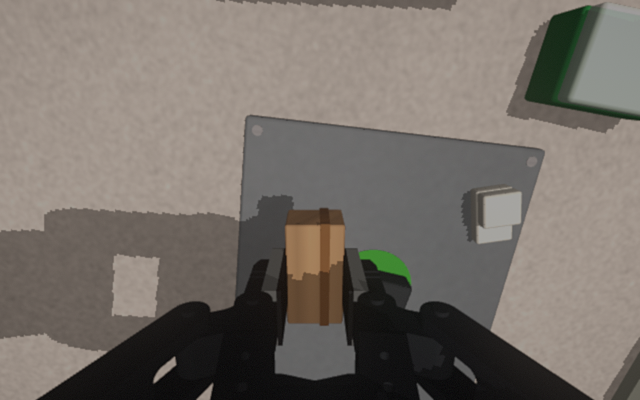

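Request:
apply_moves(plan=[{"tx": -10, "ty": 50, "tz": 0, "rx": 0, "ry": 0, "rz": 0, "jaw": -1}, {"tx": -20, "ty": 100, "tz": 0, "rx": 0, "ry": 0, "rz": 0, "jaw": -1}, {"tx": -30, "ty": 150, "tz": 0, "rx": 0, "ry": 0, "rz": 0, "jaw": -1}, {"tx": -40, "ty": 200, "tz": 0, "rx": 0, "ry": 0, "rz": 0, "jaw": -1}, {"tx": -40, "ty": 210, "tz": -20, "rx": 0, "ry": 0, "rz": 0, "jaw": -1}, {"tx": -40, "ty": 210, "tz": -60, "rx": 0, "ry": 0, "rz": 0, "jaw": -1}, {"tx": -40, "ty": 210, "tz": -66, "rx": 0, "ry": 0, "rz": 0, "jaw": -1}, {"tx": -40, "ty": 210, "tz": -66, "rx": 0, "ry": 0, "rz": 0, "jaw": 0.2}, {"tx": -40, "ty": 210, "tz": -66, "rx": 0, "ry": 0, "rz": 0, "jaw": 0.2}, {"tx": -40, "ty": 210, "tz": -66, "rx": 0, "ry": 0, "rz": 0, "jaw": 0.2}, {"tx": -40, "ty": 210, "tz": -30, "rx": 0, "ry": 0, "rz": 0, "jaw": 0.3}, {"tx": -40, "ty": 210, "tz": 0, "rx": 0, "ry": 0, "rz": 0, "jaw": 1}], grip_force=40)

```text
time_s: 7.9
position: [0.4427, 0.3426, 0.1375]
tool_rot: [[-0.221, 0.975, 0.01], [0.975, 0.221, 0.002], [-0.0, 0.01, -1.0]]
ft_force: [-0.7, -0.1, -0.3]
grip_width: 0.0685
```

```bash
python3 -c "
from h import *
pics('g')"
```

```text
t 7.9 pos [442.7 342.6 137.5] phi 12.8 w 68.5 F [-0.7 -0.1 -0.3] tilt [0.0096 0.0018] q1,6 [25.7 13. ]
```

View pics/g_wrist.png

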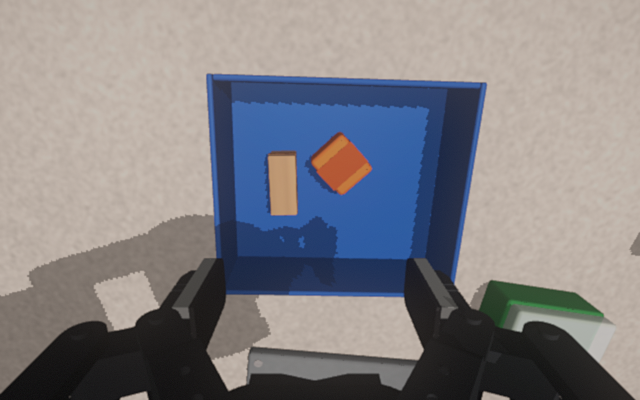

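View pics/g_side.png

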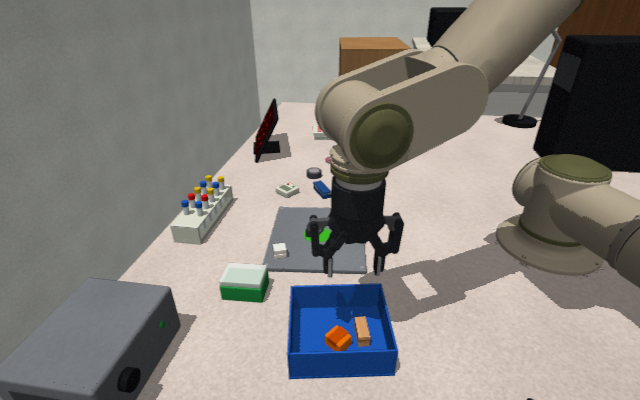

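Request:
apply_moves(plan=[{"tx": 30, "ty": -33, "tz": 0, "rx": 0, "ry": 0.02, "rz": 0.1, "jaw": 1}, {"tx": 60, "ty": -66, "tz": 0, "rx": 0, "ry": 0.02, "rz": 0.2, "jaw": 1}, {"tx": 90, "ty": -100, "tz": 0, "rx": 0, "ry": 0.02, "rz": 0.21, "jaw": 1}, {"tx": 120, "ty": -133, "tz": 0, "rx": 0, "ry": 0.02, "rz": 0.21, "jaw": 1}, {"tx": 150, "ty": -166, "tz": 0, "rx": 0, "ry": 0.02, "rz": 0.21, "jaw": 1}, {"tx": 181, "ty": -199, "tz": 0, "rx": 0, "ry": 0.02, "rz": 0.21, "jaw": 1}, {"tx": 181, "ty": -199, "tz": 0, "rx": 0, "ry": 0.02, "rz": 0.21, "jaw": 1}], grip_force=40)

```text
time_s: 8.7
position: [0.6283, 0.1398, 0.1401]
tool_rot: [[-0.414, 0.91, -0.002], [0.91, 0.414, 0.006], [0.006, 0.0, -1.0]]
ft_force: [-0.7, 0.5, -0.9]
grip_width: 0.0854
```

```bash
python3 -c "
from h import *
d=pics('h')['wrist']
p=st()[0]/1000
print(w2px(d,[[p[0],p[1],.024]]))
"
```

```text
t 8.7 pos [628.3 139.8 140.1] phi 24.5 w 85.4 F [-0.7  0.5 -0.9] tilt [-0.0024  0.0059] q1,6 [  1.9 -22.7]
t 8.8 pos [625.5 143.6 140.2] phi 24.7 w 85.3 F [-0.5  0.3 -0.4] tilt [-0.0045  0.007 ] q1,6 [  2.2 -22.6]
[[312.96083284 192.59746383]]
```

View pics/h_wrist.png

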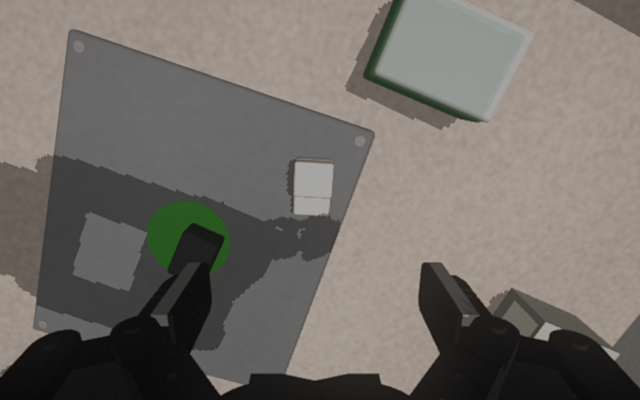

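Request:
apply_moves(plan=[{"tx": -2, "ty": 4, "tz": -50, "rx": -0.007, "ry": -0.004, "rz": 0, "jaw": 1}, {"tx": -2, "ty": 4, "tz": -100, "rx": -0.007, "ry": -0.004, "rz": 0, "jaw": 1}, {"tx": -2, "ty": 4, "tz": -121, "rx": -0.007, "ry": -0.004, "rz": 0, "jaw": 0.5}, {"tx": -2, "ty": 4, "tz": -121, "rx": -0.007, "ry": -0.004, "rz": 0, "jaw": -1}, {"tx": -2, "ty": 4, "tz": -121, "rx": -0.007, "ry": -0.004, "rz": 0, "jaw": -1}, {"tx": -2, "ty": 4, "tz": -121, "rx": -0.007, "ry": -0.004, "rz": 0, "jaw": -1}, {"tx": -2, "ty": 4, "tz": -121, "rx": -0.007, "ry": -0.004, "rz": 0, "jaw": -1}, {"tx": -2, "ty": 4, "tz": -121, "rx": -0.007, "ry": -0.004, "rz": 0, "jaw": -1}, {"tx": -2, "ty": 4, "tz": -121, "rx": -0.007, "ry": -0.004, "rz": 0, "jaw": -1}, {"tx": -2, "ty": 4, "tz": -70, "rx": -0.007, "ry": -0.004, "rz": 0, "jaw": -1}, {"tx": -2, "ty": 4, "tz": -20, "rx": -0.007, "ry": -0.004, "rz": 0, "jaw": -1}, {"tx": -2, "ty": 4, "tz": 0, "rx": -0.007, "ry": -0.004, "rz": 0, "jaw": -1}], grip_force=40)

```text
time_s: 10.0
position: [0.625, 0.1478, 0.1466]
tool_rot: [[-0.418, 0.908, 0.009], [0.909, 0.418, 0.0], [-0.003, 0.008, -1.0]]
ft_force: [0.8, 0.7, 0.2]
grip_width: 0.0272
```

```bash
python3 -c "
from h import *
pics('i')"
```

```text
t 10.0 pos [625.  147.8 146.6] phi 24.7 w 27.2 F [0.8 0.7 0.2] tilt [0.0086 0.0005] q1,6 [  2.8 -21.9]
```

View pics/i_wrist.png

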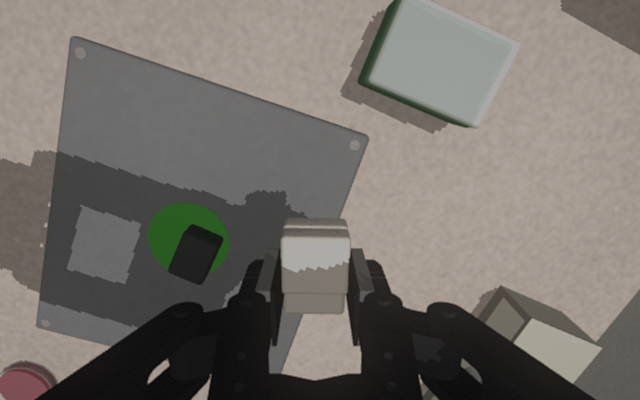

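Request:
apply_moves(plan=[{"tx": -25, "ty": 40, "tz": 0, "rx": 0, "ry": 0.008, "rz": 0, "jaw": -1}, {"tx": -50, "ty": 80, "tz": 0, "rx": 0, "ry": 0.008, "rz": 0, "jaw": -1}, {"tx": -75, "ty": 120, "tz": 0, "rx": 0, "ry": 0.008, "rz": 0, "jaw": -1}, {"tx": -100, "ty": 160, "tz": 0, "rx": 0, "ry": 0.008, "rz": 0, "jaw": -1}, {"tx": -125, "ty": 200, "tz": 0, "rx": 0, "ry": 0.008, "rz": 0, "jaw": -1}, {"tx": -135, "ty": 222, "tz": -40, "rx": 0, "ry": 0.008, "rz": 0, "jaw": -1}, {"tx": -135, "ty": 222, "tz": -76, "rx": 0, "ry": 0.008, "rz": 0, "jaw": -1}, {"tx": -135, "ty": 222, "tz": -76, "rx": 0, "ry": 0.008, "rz": 0, "jaw": 0.2}, {"tx": -135, "ty": 222, "tz": -76, "rx": 0, "ry": 0.008, "rz": 0, "jaw": 0.2}, {"tx": -135, "ty": 222, "tz": -76, "rx": 0, "ry": 0.008, "rz": 0, "jaw": 0.2}, {"tx": -135, "ty": 222, "tz": -30, "rx": 0, "ry": 0.008, "rz": 0, "jaw": 0.3}, {"tx": -135, "ty": 222, "tz": 0, "rx": 0, "ry": 0.008, "rz": 0, "jaw": 1}], grip_force=40)

```text
time_s: 11.3
position: [0.4911, 0.3697, 0.1495]
tool_rot: [[-0.417, 0.909, 0.005], [0.909, 0.417, 0.002], [0.0, 0.005, -1.0]]
ft_force: [0.8, 0.3, 0.9]
grip_width: 0.0683
```

```bash
python3 -c "
from fit import *
ds=pics('j',('scene','side'))
db=[1]
for a in (['scene','side'],['side']):
  print(fit([ds[n] for n in a],'chip_black',.56,.053,.012,r=18,dbg=db))
save('j',np.hstack(db[1:]))
"
```

```text
t 11.3 pos [491.1 369.7 149.5] phi 24.6 w 68.3 F [0.8 0.3 0.9] tilt [0.0046 0.0024] q1,6 [25.9  1.3]
(np.float64(0.5637096384089192), np.float64(0.055763605509971344), np.float64(53.046524491331304), np.float64(1.7280144622617644))
(np.float64(0.56), np.float64(0.053), np.float64(0.0), np.float64(1.0))
```

View pics/j_side.png

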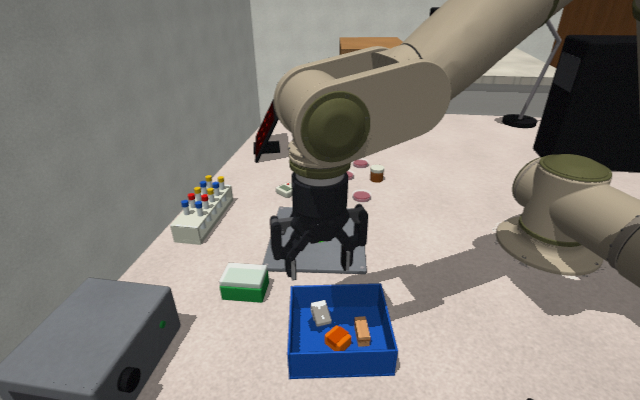

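View pics/j.png

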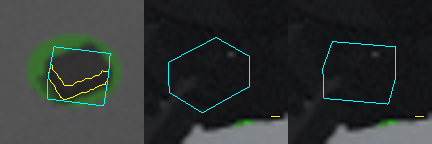

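Request:
apply_moves(plan=[{"tx": 10, "ty": -45, "tz": 0, "rx": 0, "ry": 0.005, "rz": -0.1, "jaw": 1}, {"tx": 20, "ty": -90, "tz": 0, "rx": 0, "ry": 0.005, "rz": -0.2, "jaw": 1}, {"tx": 30, "ty": -135, "tz": 0, "rx": 0, "ry": 0.005, "rz": -0.32, "jaw": 1}, {"tx": 40, "ty": -180, "tz": -10, "rx": 0, "ry": 0.005, "rz": -0.32, "jaw": 1}, {"tx": 50, "ty": -225, "tz": -15, "rx": 0, "ry": 0.005, "rz": -0.32, "jaw": 1}, {"tx": 60, "ty": -270, "tz": -15, "rx": 0, "ry": 0.005, "rz": -0.32, "jaw": 1}, {"tx": 71, "ty": -317, "tz": -15, "rx": 0, "ry": 0.005, "rz": -0.32, "jaw": 1}, {"tx": 71, "ty": -317, "tz": -15, "rx": 0, "ry": 0.005, "rz": -0.32, "jaw": 1}], grip_force=40)

```text
time_s: 12.2
position: [0.565, 0.0478, 0.138]
tool_rot: [[-0.103, 0.995, 0.01], [0.995, 0.103, 0.001], [0.0, 0.01, -1.0]]
ft_force: [-0.1, 0.2, -0.4]
grip_width: 0.0853
```

```bash
python3 -c "
from h import *
d=pics('k')['wrist']
p=st()[0]/1000
print(w2px(d,[[p[0],p[1],.024]]))
"
```

```text
t 12.2 pos [565.   47.8 138. ] phi 5.9 w 85.3 F [-0.1  0.2 -0.4] tilt [0.0102 0.0011] q1,6 [ -7.2 -13.2]
t 12.3 pos [563.7  52.2 137.8] phi 6.1 w 85.2 F [-0.7 -0.3 -0.4] tilt [0.0088 0.0027] q1,6 [ -6.8 -13. ]
[[311.88922523 192.81346018]]
```

View pics/k_wrist.png

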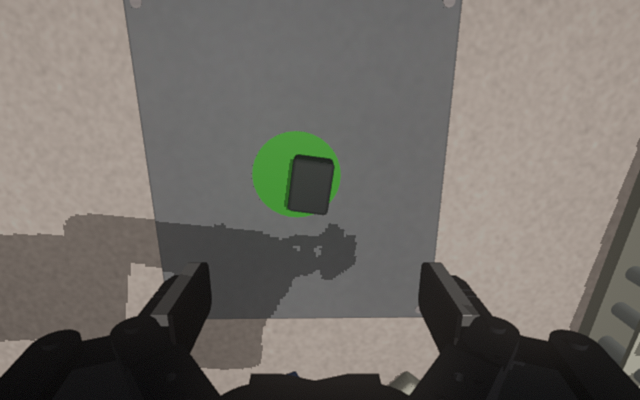

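Request:
apply_moves(plan=[{"tx": -1, "ty": 5, "tz": -50, "rx": -0.002, "ry": 0.009, "rz": 0, "jaw": 1}, {"tx": -1, "ty": 5, "tz": -100, "rx": -0.002, "ry": 0.009, "rz": 0, "jaw": 1}, {"tx": -1, "ty": 5, "tz": -118, "rx": -0.002, "ry": 0.009, "rz": 0, "jaw": 0.5}, {"tx": -1, "ty": 5, "tz": -118, "rx": -0.002, "ry": 0.009, "rz": 0, "jaw": -1}, {"tx": -1, "ty": 5, "tz": -118, "rx": -0.002, "ry": 0.009, "rz": 0, "jaw": -1}, {"tx": -1, "ty": 5, "tz": -118, "rx": -0.002, "ry": 0.009, "rz": 0, "jaw": -1}, {"tx": -1, "ty": 5, "tz": -118, "rx": -0.002, "ry": 0.009, "rz": 0, "jaw": -1}, {"tx": -1, "ty": 5, "tz": -118, "rx": -0.002, "ry": 0.009, "rz": 0, "jaw": -1}, {"tx": -1, "ty": 5, "tz": -118, "rx": -0.002, "ry": 0.009, "rz": 0, "jaw": -1}, {"tx": -1, "ty": 5, "tz": -70, "rx": -0.002, "ry": 0.009, "rz": 0, "jaw": -1}, {"tx": -1, "ty": 5, "tz": -20, "rx": -0.002, "ry": 0.009, "rz": 0, "jaw": -1}, {"tx": -1, "ty": 5, "tz": 10, "rx": -0.002, "ry": 0.009, "rz": 0, "jaw": -1}], grip_force=40)

```text
time_s: 13.5
position: [0.5637, 0.0572, 0.1526]
tool_rot: [[-0.107, 0.994, 0.006], [0.994, 0.107, -0.0], [-0.001, 0.006, -1.0]]
ft_force: [0.1, -0.8, 0.0]
grip_width: 0.0294
```

```bash
python3 -c "
from h import *
pics('l')"
```

```text
t 13.5 pos [563.7  57.2 152.6] phi 6.2 w 29.4 F [ 0.1 -0.8  0. ] tilt [ 0.0059 -0.    ] q1,6 [ -6.2 -12.4]
```

View pics/l_wrist.png

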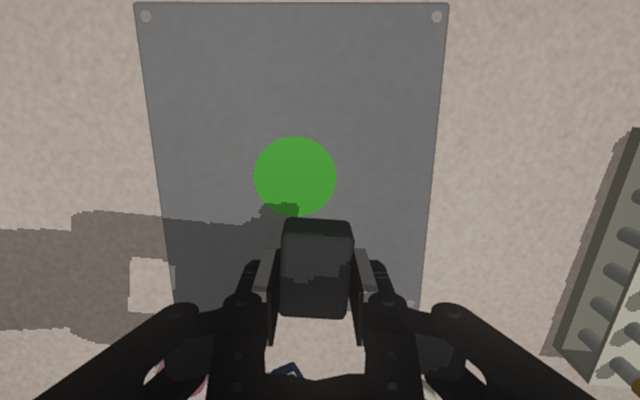

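Request:
apply_moves(plan=[{"tx": -15, "ty": 48, "tz": 0, "rx": 0, "ry": 0.006, "rz": 0, "jaw": -1}, {"tx": -30, "ty": 95, "tz": 0, "rx": 0, "ry": 0.006, "rz": 0, "jaw": -1}, {"tx": -45, "ty": 142, "tz": 0, "rx": 0, "ry": 0.006, "rz": 0, "jaw": -1}, {"tx": -60, "ty": 190, "tz": 0, "rx": 0, "ry": 0.006, "rz": 0, "jaw": -1}, {"tx": -75, "ty": 237, "tz": 0, "rx": 0, "ry": 0.006, "rz": 0, "jaw": -1}, {"tx": -79, "ty": 270, "tz": -40, "rx": 0, "ry": 0.006, "rz": 0, "jaw": -1}, {"tx": -79, "ty": 270, "tz": -74, "rx": 0, "ry": 0.006, "rz": 0, "jaw": -1}, {"tx": -79, "ty": 270, "tz": -74, "rx": 0, "ry": 0.006, "rz": 0, "jaw": 0.2}, {"tx": -79, "ty": 270, "tz": -74, "rx": 0, "ry": 0.006, "rz": 0, "jaw": 0.2}, {"tx": -79, "ty": 270, "tz": -74, "rx": 0, "ry": 0.006, "rz": 0, "jaw": 0.2}, {"tx": -79, "ty": 270, "tz": -30, "rx": 0, "ry": 0.006, "rz": 0, "jaw": 0.3}, {"tx": -79, "ty": 270, "tz": 0, "rx": 0, "ry": 0.006, "rz": 0, "jaw": 1}], grip_force=40)

```text
time_s: 14.8
position: [0.4867, 0.3267, 0.1573]
tool_rot: [[-0.106, 0.994, 0.008], [0.994, 0.106, 0.001], [0.0, 0.008, -1.0]]
ft_force: [0.0, 0.5, 0.8]
grip_width: 0.0684
```

```bash
python3 -c "
from fit import *
ds=pics('m',('scene','side'))
for x,y in((.4552,-.159),(.5166,-.2907),(.5747,-.4105),(.4746,-.3917)):
  print(np.round(fit([ds['scene']],'dish',x,y,0,r=20),4))
# pad
for d in ds.values():
  im=d['image'];h=cv2.cvtColor(im,cv2.COLOR_RGB2HSV);m=((h[...,0]>45)&(h[...,0]<75)&(h[...,1]>150)).astype(np.uint8)
  u=w2px(d,[[.5495,.0585,.012]])[0];q=np.zeros_like(m);cv2.circle(q,tuple(u.astype(int).tolist()),28,1,-1);m*=q
  g=np.argwhere(m)[:,::-1];w=px2w(d,g,.012);print(len(g),w.mean(0),np.ptp(w,axis=0))
"
```

```text
t 14.8 pos [486.7 326.7 157.3] phi 6.1 w 68.4 F [0.  0.5 0.8] tilt [0.0081 0.001 ] q1,6 [22.4 16.3]
[ 0.4548 -0.1593  1.9117  0.    ]
[ 0.5166 -0.2909 11.7592  0.    ]
[ 0.5747 -0.4106  2.7145  0.    ]
[ 0.4746 -0.392   5.134   0.    ]
1 [0.52745046 0.07613779 0.012     ] [0. 0. 0.]
328 [0.55115807 0.05892253 0.012     ] [0.06734757 0.06314318 0.        ]
```

View pics/m_scene.png

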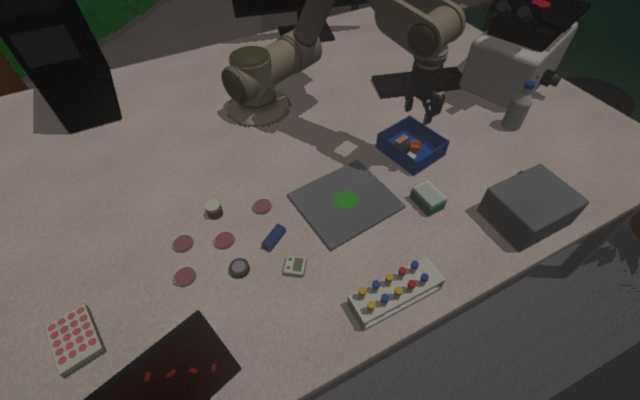

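View pics/m_side.png

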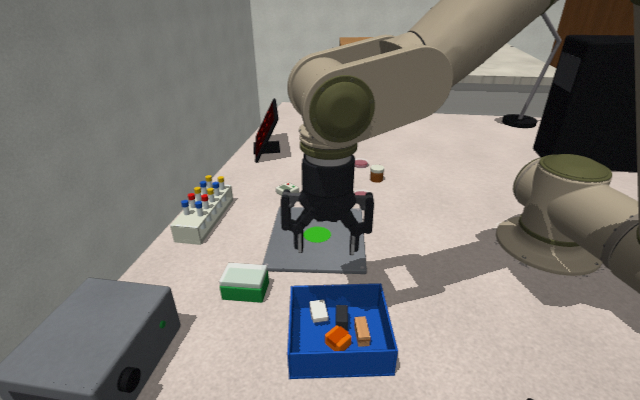

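Request:
apply_moves(plan=[{"tx": 0, "ty": -45, "tz": 0, "rx": 0, "ry": 0.008, "rz": -0.1, "jaw": 1}, {"tx": 0, "ty": -90, "tz": 0, "rx": 0, "ry": 0.008, "rz": -0.1, "jaw": 1}, {"tx": 0, "ty": -135, "tz": 0, "rx": 0, "ry": 0.008, "rz": -0.1, "jaw": 1}, {"tx": -5, "ty": -180, "tz": 0, "rx": 0, "ry": 0.008, "rz": -0.1, "jaw": 1}, {"tx": -10, "ty": -225, "tz": 0, "rx": 0, "ry": 0.008, "rz": -0.1, "jaw": 1}, {"tx": -15, "ty": -270, "tz": 0, "rx": 0, "ry": 0.008, "rz": -0.1, "jaw": 1}, {"tx": -20, "ty": -315, "tz": -10, "rx": 0, "ry": 0.008, "rz": -0.1, "jaw": 1}, {"tx": -25, "ty": -360, "tz": -20, "rx": 0, "ry": 0.008, "rz": -0.1, "jaw": 1}, {"tx": -30, "ty": -405, "tz": -30, "rx": 0, "ry": 0.008, "rz": -0.1, "jaw": 1}, {"tx": -32, "ty": -450, "tz": -37, "rx": 0, "ry": 0.008, "rz": -0.1, "jaw": 1}, {"tx": -32, "ty": -486, "tz": -37, "rx": 0, "ry": 0.008, "rz": -0.1, "jaw": 1}, {"tx": -32, "ty": -486, "tz": -37, "rx": 0, "ry": 0.008, "rz": -0.1, "jaw": 1}], grip_force=30)

```text
time_s: 16.1
position: [0.4561, -0.1631, 0.1234]
tool_rot: [[-0.001, 1.0, 0.009], [1.0, 0.001, 0.001], [0.001, 0.009, -1.0]]
ft_force: [0.8, 1.9, 0.1]
grip_width: 0.0856
```

```bash
python3 -c "
from fit import *
d=pics('n')['wrist']
p=st()[0]/1000
print(w2px(d,[[p[0],p[1],.0075]]),fit([d],'dish',.4548,-.1593,0,r=50))
"
```

```text
t 16.1 pos [ 456.1 -163.1  123.4] phi 0.1 w 85.6 F [0.8 1.9 0.1] tilt [0.0092 0.0007] q1,6 [-33.9 -34.1]
t 16.2 pos [ 455.8 -159.3  123.2] phi 0.2 w 85.6 F [-0.1 -0.5 -0.7] tilt [0.0081 0.0025] q1,6 [-33.6 -34. ]
[[312.47495993 192.69221464]] (np.float64(0.45549139494340896), np.float64(-0.15735698077681579), np.float64(3.8007625918093146), np.float64(4.9915245809167474e-05))
```

View pics/n_wrist.png

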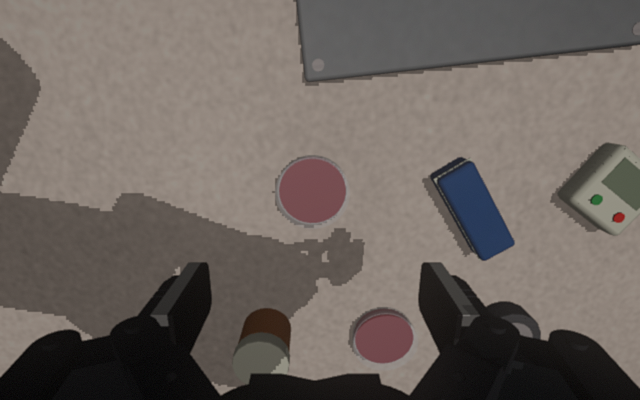

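View pics/n_side.png

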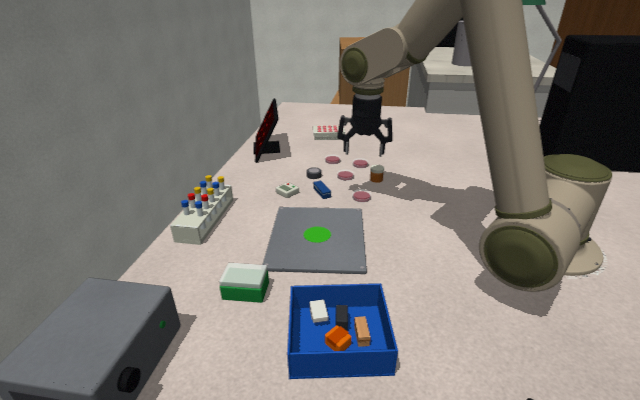

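Request:
apply_moves(plan=[{"tx": 0, "ty": 1, "tz": -50, "rx": -0.002, "ry": 0.012, "rz": 0, "jaw": 1}, {"tx": 0, "ty": 1, "tz": -100, "rx": -0.002, "ry": 0.012, "rz": 0, "jaw": 1}, {"tx": 0, "ty": 1, "tz": -116, "rx": -0.002, "ry": 0.012, "rz": 0, "jaw": 1}, {"tx": 0, "ty": 1, "tz": -116, "rx": -0.002, "ry": 0.012, "rz": 0, "jaw": 1}, {"tx": 0, "ty": 1, "tz": -116, "rx": -0.002, "ry": 0.012, "rz": 0, "jaw": 0}, {"tx": 0, "ty": 1, "tz": -116, "rx": -0.002, "ry": 0.012, "rz": 0, "jaw": 0}, {"tx": 0, "ty": 1, "tz": -116, "rx": -0.002, "ry": 0.012, "rz": 0, "jaw": 0}, {"tx": 0, "ty": 1, "tz": -116, "rx": -0.002, "ry": 0.012, "rz": 0, "jaw": 0}, {"tx": 0, "ty": 1, "tz": -116, "rx": -0.002, "ry": 0.012, "rz": 0, "jaw": 0}], grip_force=20)

```text
time_s: 17.1
position: [0.4566, -0.1585, 0.009]
tool_rot: [[-0.004, 1.0, -0.001], [1.0, 0.004, -0.001], [-0.001, -0.001, -1.0]]
ft_force: [-0.7, 2.2, 8.3]
grip_width: 0.0532
```

```bash
python3 -c "
from fit import *
d=pics('o',('wrist','scene'))['scene']
u=w2px(d,[[.456,-.158,.01]])[0].astype(int);im=d['image'][u[1]-40:u[1]+30,u[0]-40:u[0]+40];save('o2',cv2.resize(im,None,fx=8,fy=8,interpolation=2))
"
```

```text
t 17.1 pos [ 456.6 -158.5    9. ] phi 0.2 w 53.2 F [-0.7  2.2  8.3] tilt [-0.001 -0.001] q1,6 [-33.2 -33.3]
```

View pics/o_wrist.png

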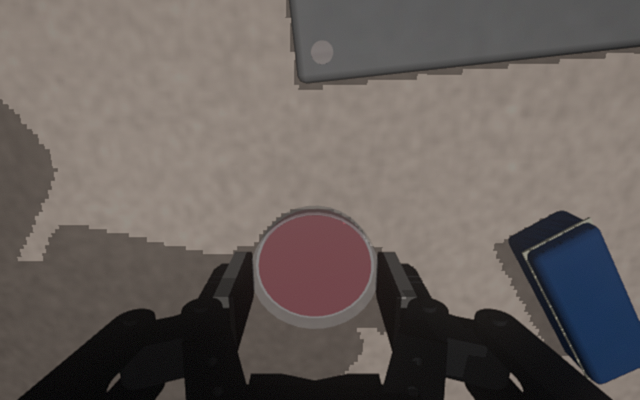

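View pics/o2.png

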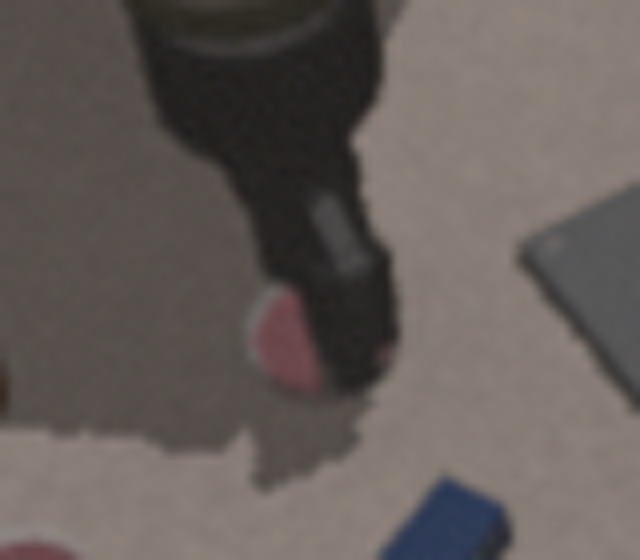

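Request:
apply_moves(plan=[{"tx": 0, "ty": 0, "tz": 0, "rx": 0, "ry": 0, "rz": 0, "jaw": 0.8}, {"tx": 0, "ty": 0, "tz": 2, "rx": 0, "ry": 0, "rz": -0.1, "jaw": 0.8}, {"tx": 0, "ty": 0, "tz": 2, "rx": 0, "ry": 0, "rz": -0.25, "jaw": 0.8}, {"tx": 0, "ty": 0, "tz": 2, "rx": 0, "ry": 0, "rz": -0.4, "jaw": 0.8}, {"tx": 0, "ty": 0, "tz": 2, "rx": 0, "ry": 0, "rz": -0.55, "jaw": 0.8}, {"tx": 0, "ty": 0, "tz": 2, "rx": 0, "ry": 0, "rz": -0.7, "jaw": 0.8}, {"tx": 0, "ty": 0, "tz": 2, "rx": 0, "ry": 0, "rz": -0.85, "jaw": 0.8}, {"tx": 0, "ty": 0, "tz": 2, "rx": 0, "ry": 0, "rz": -1.0, "jaw": 0.8}, {"tx": 0, "ty": 0, "tz": 2, "rx": 0, "ry": 0, "rz": -1.15, "jaw": 0.8}, {"tx": 0, "ty": 0, "tz": 2, "rx": 0, "ry": 0, "rz": -1.3, "jaw": 0.8}, {"tx": 0, "ty": 0, "tz": 2, "rx": 0, "ry": 0, "rz": -1.45, "jaw": 0.8}, {"tx": 0, "ty": 0, "tz": 2, "rx": 0, "ry": 0, "rz": -1.57, "jaw": 0.8}], grip_force=30)

```text
time_s: 18.4
position: [0.4569, -0.1586, 0.0118]
tool_rot: [[1.0, -0.001, 0.0], [-0.001, -1.0, 0.0], [0.0, -0.0, -1.0]]
ft_force: [-0.2, -0.7, 0.5]
grip_width: 0.0768
```

```bash
python3 -c "
from fit import *
st()"
```

```text
t 18.4 pos [ 456.9 -158.6   11.8] phi -90.0 w 76.8 F [-0.2 -0.7  0.5] tilt [0.0002 0.0001] q1,6 [-33.2  56.8]
```

Request:
apply_moves(plan=[{"tx": 0, "ty": 0, "tz": -3, "rx": 0, "ry": 0, "rz": 0, "jaw": 0.8}, {"tx": 0, "ty": 0, "tz": -3, "rx": 0, "ry": 0, "rz": 0, "jaw": 0}, {"tx": 0, "ty": 0, "tz": -3, "rx": 0, "ry": 0, "rz": 0, "jaw": 0}, {"tx": 0, "ty": 0, "tz": -3, "rx": 0, "ry": 0, "rz": 0, "jaw": 0}, {"tx": 0, "ty": 0, "tz": -3, "rx": 0, "ry": 0, "rz": 0, "jaw": 0}, {"tx": 0, "ty": 0, "tz": -3, "rx": 0, "ry": 0, "rz": 0, "jaw": 0}], grip_force=30)

```text
time_s: 19.0
position: [0.457, -0.1587, 0.0094]
tool_rot: [[1.0, 0.001, 0.001], [0.001, -1.0, -0.0], [0.001, 0.0, -1.0]]
ft_force: [-1.2, 1.4, 7.5]
grip_width: 0.0521
```

```bash
python3 -c "
from fit import *
st()"
```

```text
t 19.0 pos [ 457.  -158.7    9.4] phi -89.9 w 52.1 F [-1.2  1.4  7.5] tilt [ 0.0008 -0.0003] q1,6 [-33.2  56.7]
```

Request:
apply_moves(plan=[{"tx": 0, "ty": 0, "tz": 25, "rx": 0, "ry": 0, "rz": 0, "jaw": 0}, {"tx": 0, "ty": 0, "tz": 65, "rx": 0, "ry": 0, "rz": 0, "jaw": 0}, {"tx": 15, "ty": 36, "tz": 90, "rx": 0, "ry": 0, "rz": 0, "jaw": 0}, {"tx": 31, "ty": 73, "tz": 90, "rx": 0, "ry": 0, "rz": 0, "jaw": 0}, {"tx": 47, "ty": 109, "tz": 90, "rx": 0, "ry": 0, "rz": 0, "jaw": 0}, {"tx": 62, "ty": 145, "tz": 90, "rx": 0, "ry": 0, "rz": 0, "jaw": 0}, {"tx": 78, "ty": 182, "tz": 90, "rx": 0, "ry": 0, "rz": 0, "jaw": 0}, {"tx": 94, "ty": 218, "tz": 80, "rx": 0, "ry": 0, "rz": 0, "jaw": 0}, {"tx": 94, "ty": 218, "tz": 50, "rx": 0, "ry": 0, "rz": 0, "jaw": 0}, {"tx": 94, "ty": 218, "tz": 50, "rx": 0, "ry": 0, "rz": 0, "jaw": 0}, {"tx": 94, "ty": 218, "tz": 50, "rx": 0, "ry": 0, "rz": 0, "jaw": 0}], grip_force=30)

```text
time_s: 20.1
position: [0.5508, 0.059, 0.0597]
tool_rot: [[1.0, 0.002, -0.0], [0.002, -1.0, -0.0], [-0.0, 0.0, -1.0]]
ft_force: [0.4, -0.8, -0.0]
grip_width: 0.0522
```

```bash
python3 -c "
from fit import *
ds=pics('p',('scene','side','wrist'))
for n,d in ds.items():
  im=d['image'];h=cv2.cvtColor(im,cv2.COLOR_RGB2HSV);m=((h[...,0]>45)&(h[...,0]<75)&(h[...,1]>110)).astype(np.uint8)
  u=w2px(d,[[.5505,.0585,.012]])[0];q=np.zeros_like(m);cv2.circle(q,tuple(u.astype(int).tolist()),28 if n!='wrist' else 80,1,-1);m*=q
  g=np.argwhere(m)[:,::-1];w=px2w(d,g,.012);print(len(g),w.mean(0),np.ptp(w,axis=0),w.min(0),w.max(0))
"
```

```text
t 20.1 pos [550.8  59.   59.7] phi -89.9 w 52.2 F [ 0.4 -0.8 -0. ] tilt [-0.0003 -0.0003] q1,6 [-6.1 83.8]
206 [0.55783589 0.05738741 0.012     ] [5.77290534e-02 6.49480526e-02 2.22044605e-16] [0.523845   0.02863342 0.012     ] [0.58157406 0.09358147 0.012     ]
344 [0.55055195 0.05958055 0.012     ] [0.0663244  0.06604217 0.        ] [0.51746847 0.02628303 0.012     ] [0.58379287 0.0923252  0.012     ]
4001 [0.56785529 0.06288324 0.012     ] [0.04347335 0.06741113 0.        ] [0.54064947 0.02774074 0.012     ] [0.58412282 0.09515187 0.012     ]
```

View pics/p_wrist.png

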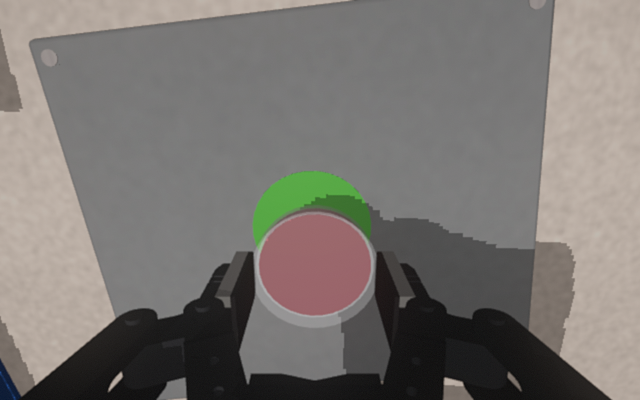

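View pics/p_side.png

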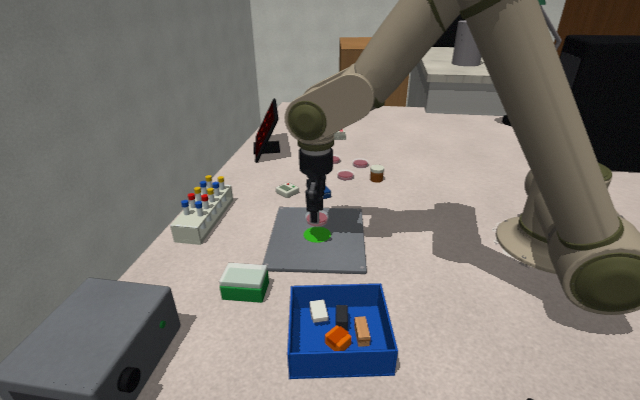

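Request:
apply_moves(plan=[{"tx": 0, "ty": 1, "tz": -25, "rx": 0, "ry": 0, "rz": 0, "jaw": 0}, {"tx": 0, "ty": 1, "tz": -38, "rx": 0, "ry": 0, "rz": 0, "jaw": 0}, {"tx": 0, "ty": 1, "tz": -38, "rx": 0, "ry": 0, "rz": 0, "jaw": 0}, {"tx": 0, "ty": 1, "tz": -38, "rx": 0, "ry": 0, "rz": 0, "jaw": 0}], grip_force=30)

```text
time_s: 20.65
position: [0.5519, 0.0591, 0.0237]
tool_rot: [[1.0, 0.0, 0.004], [0.0, -1.0, -0.001], [0.004, 0.001, -1.0]]
ft_force: [-0.2, -0.3, 0.2]
grip_width: 0.0522
```

```bash
python3 -c "
from fit import *
st()"
```

```text
t 20.65 pos [551.9  59.1  23.7] phi -90.0 w 52.2 F [-0.2 -0.3  0.2] tilt [ 0.0038 -0.0006] q1,6 [-6.1 83.9]
```

Request:
apply_moves(plan=[{"tx": -1, "ty": 1, "tz": -3, "rx": 0, "ry": 0.004, "rz": 0, "jaw": 0}, {"tx": -1, "ty": 1, "tz": -3, "rx": 0, "ry": 0.004, "rz": 0, "jaw": 0}, {"tx": -1, "ty": 1, "tz": -3, "rx": 0, "ry": 0.004, "rz": 0, "jaw": 0}], grip_force=30)

```text
time_s: 20.95
position: [0.5513, 0.06, 0.0214]
tool_rot: [[1.0, 0.0, 0.001], [0.0, -1.0, -0.001], [0.001, 0.001, -1.0]]
ft_force: [-0.0, -1.7, 3.4]
grip_width: 0.0519
```

Request:
apply_moves(plan=[{"tx": 0, "ty": 0, "tz": 0, "rx": 0, "ry": 0, "rz": 0, "jaw": 0.5}, {"tx": 0, "ty": 0, "tz": 0, "rx": 0, "ry": 0, "rz": 0, "jaw": 0.8}, {"tx": 0, "ty": 0, "tz": 1, "rx": 0, "ry": 0, "rz": 0, "jaw": 0.8}, {"tx": 0, "ty": 0, "tz": 30, "rx": 0, "ry": 0, "rz": 0, "jaw": 0.8}, {"tx": 0, "ty": 0, "tz": 80, "rx": 0, "ry": 0, "rz": 0, "jaw": 1}, {"tx": 0, "ty": 0, "tz": 110, "rx": 0, "ry": 0, "rz": 0, "jaw": 1}, {"tx": 0, "ty": 0, "tz": 110, "rx": 0, "ry": 0, "rz": 0, "jaw": 1}], grip_force=30)

```text
time_s: 21.65
position: [0.5531, 0.06, 0.1357]
tool_rot: [[1.0, 0.001, 0.009], [0.001, -1.0, -0.002], [0.009, 0.002, -1.0]]
ft_force: [0.5, -0.5, -0.6]
grip_width: 0.0854
```

```bash
python3 -c "
from fit import *
ds=pics('q',('wrist','scene'))
for n in ds: print(n,np.round(fit([ds[n]],'dish',.5505,.06,.012,r=50 if n=='wrist' else 20),4))
for x,y in((.5166,-.2907),(.5747,-.4105),(.4746,-.3917)):
  print(np.round(fit([ds['scene']],'dish',x,y,0,r=20),4))
"
```

```text
t 21.65 pos [553.1  60.  135.7] phi -90.0 w 85.4 F [ 0.5 -0.5 -0.6] tilt [ 0.0094 -0.0017] q1,6 [-6. 84.]
wrist [5.522e-01 6.150e-02 1.978e+00 2.000e-04]
scene [0.5513 0.0597 4.6851 0.    ]
[ 0.5166 -0.2909  7.3732  0.    ]
[ 0.5747 -0.4106  4.0384  0.    ]
[ 0.4745 -0.3919  3.5459  0.    ]
```

View pics/q_wrist.png

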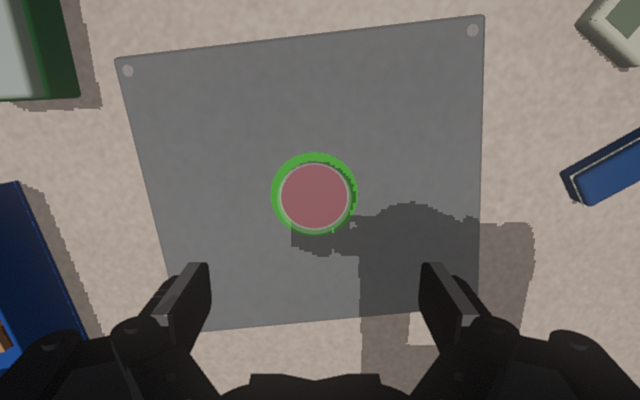

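Request:
apply_moves(plan=[{"tx": -4, "ty": -44, "tz": 0, "rx": 0.002, "ry": 0.01, "rz": 0, "jaw": 1}, {"tx": -9, "ty": -88, "tz": 0, "rx": 0.002, "ry": 0.01, "rz": 0, "jaw": 1}, {"tx": -13, "ty": -132, "tz": 0, "rx": 0.002, "ry": 0.01, "rz": 0, "jaw": 1}, {"tx": -18, "ty": -176, "tz": 0, "rx": 0.002, "ry": 0.01, "rz": 0, "jaw": 1}, {"tx": -22, "ty": -220, "tz": 0, "rx": 0.002, "ry": 0.01, "rz": 0, "jaw": 1}, {"tx": -27, "ty": -264, "tz": 0, "rx": 0.002, "ry": 0.01, "rz": 0, "jaw": 1}, {"tx": -32, "ty": -308, "tz": 0, "rx": 0.002, "ry": 0.01, "rz": 0, "jaw": 1}, {"tx": -36, "ty": -350, "tz": -20, "rx": 0.002, "ry": 0.01, "rz": 0, "jaw": 1}, {"tx": -36, "ty": -350, "tz": -60, "rx": 0.002, "ry": 0.01, "rz": 0, "jaw": 1}, {"tx": -36, "ty": -350, "tz": -60, "rx": 0.002, "ry": 0.01, "rz": 0, "jaw": 1}, {"tx": -36, "ty": -350, "tz": -60, "rx": 0.002, "ry": 0.01, "rz": 0, "jaw": 1}], grip_force=30)

```text
time_s: 22.85
position: [0.5148, -0.2891, 0.0708]
tool_rot: [[1.0, 0.001, -0.011], [0.001, -1.0, 0.003], [-0.011, -0.003, -1.0]]
ft_force: [0.3, 0.1, 0.3]
grip_width: 0.0856
```

```bash
python3 -c "
from fit import *
d=pics('r',('wrist',))['wrist']
st();print(fit([d],'dish',.5166,-.2909,0,r=60))
"
```

```text
t 22.85 pos [ 514.8 -289.1   70.8] phi -90.0 w 85.6 F [0.3 0.1 0.3] tilt [-0.0107  0.0034] q1,6 [-40.7  49.4]
t 22.9 pos [ 515.5 -289.3   72.1] phi -89.9 w 85.1 F [-0.5 -0.   0.4] tilt [-0.0084  0.0013] q1,6 [-40.7  49.4]
(np.float64(0.517360569450381), np.float64(-0.28939380991054314), np.float64(1.2399603744159564), np.float64(6.633366585613337e-09))
```

View pics/r_wrist.png

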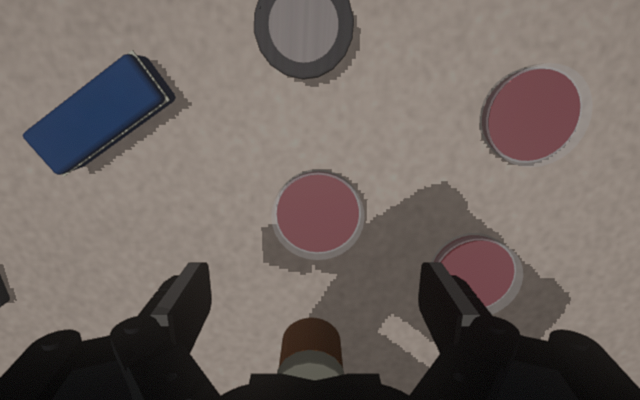

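Request:
apply_moves(plan=[{"tx": 1.5, "ty": -0.5, "tz": -40, "rx": -0.001, "ry": -0.006, "rz": 0, "jaw": 1}, {"tx": 1.5, "ty": -0.5, "tz": -63, "rx": -0.001, "ry": -0.006, "rz": 0, "jaw": 1}, {"tx": 1.5, "ty": -0.5, "tz": -63, "rx": -0.001, "ry": -0.006, "rz": 0, "jaw": 1}, {"tx": 1.5, "ty": -0.5, "tz": -63, "rx": -0.001, "ry": -0.006, "rz": 0, "jaw": 0}, {"tx": 1.5, "ty": -0.5, "tz": -63, "rx": -0.001, "ry": -0.006, "rz": 0, "jaw": 0}, {"tx": 1.5, "ty": -0.5, "tz": -63, "rx": -0.001, "ry": -0.006, "rz": 0, "jaw": 0}, {"tx": 1.5, "ty": -0.5, "tz": -63, "rx": -0.001, "ry": -0.006, "rz": 0, "jaw": 0}, {"tx": 1.5, "ty": -0.5, "tz": -63, "rx": -0.001, "ry": -0.006, "rz": 0, "jaw": 0}], grip_force=20)

```text
time_s: 23.7
position: [0.5191, -0.2907, 0.0131]
tool_rot: [[1.0, 0.001, 0.004], [0.001, -1.0, -0.004], [0.004, 0.004, -1.0]]
ft_force: [1.0, 2.3, 18.3]
grip_width: 0.0429
```

Request:
apply_moves(plan=[{"tx": 0, "ty": 0, "tz": 0, "rx": 0, "ry": 0, "rz": 0, "jaw": 0.8}, {"tx": 0, "ty": 0, "tz": 2, "rx": 0, "ry": 0, "rz": 0.1, "jaw": 0.8}, {"tx": 0, "ty": 0, "tz": 2, "rx": 0, "ry": 0, "rz": 0.25, "jaw": 0.8}, {"tx": 0, "ty": 0, "tz": 2, "rx": 0, "ry": 0, "rz": 0.4, "jaw": 0.8}, {"tx": 0, "ty": 0, "tz": 2, "rx": 0, "ry": 0, "rz": 0.55, "jaw": 0.8}, {"tx": 0, "ty": 0, "tz": 2, "rx": 0, "ry": 0, "rz": 0.7, "jaw": 0.8}, {"tx": 0, "ty": 0, "tz": 2, "rx": 0, "ry": 0, "rz": 0.85, "jaw": 0.8}, {"tx": 0, "ty": 0, "tz": 2, "rx": 0, "ry": 0, "rz": 1.0, "jaw": 0.8}, {"tx": 0, "ty": 0, "tz": 2, "rx": 0, "ry": 0, "rz": 1.15, "jaw": 0.8}, {"tx": 0, "ty": 0, "tz": 2, "rx": 0, "ry": 0, "rz": 1.3, "jaw": 0.8}, {"tx": 0, "ty": 0, "tz": 2, "rx": 0, "ry": 0, "rz": 1.45, "jaw": 0.8}, {"tx": 0, "ty": 0, "tz": 2, "rx": 0, "ry": 0, "rz": 1.57, "jaw": 0.8}], grip_force=30)

```text
time_s: 24.9
position: [0.5194, -0.291, 0.0161]
tool_rot: [[-0.006, 1.0, 0.005], [1.0, 0.006, 0.003], [0.003, 0.005, -1.0]]
ft_force: [-0.0, -0.3, -0.1]
grip_width: 0.0771
```

Request:
apply_moves(plan=[{"tx": 0, "ty": 0, "tz": -3, "rx": 0, "ry": 0, "rz": 0, "jaw": 0.8}, {"tx": 0, "ty": 0, "tz": -3, "rx": 0, "ry": 0, "rz": 0, "jaw": 0}, {"tx": 0, "ty": 0, "tz": -3, "rx": 0, "ry": 0, "rz": 0, "jaw": 0}, {"tx": 0, "ty": 0, "tz": -3, "rx": 0, "ry": 0, "rz": 0, "jaw": 0}, {"tx": 0, "ty": 0, "tz": -3, "rx": 0, "ry": 0, "rz": 0, "jaw": 0}, {"tx": 0, "ty": 0, "tz": -3, "rx": 0, "ry": 0, "rz": 0, "jaw": 0}], grip_force=30)

```text
time_s: 25.5
position: [0.5192, -0.291, 0.0133]
tool_rot: [[-0.006, 1.0, 0.005], [1.0, 0.006, 0.003], [0.003, 0.005, -1.0]]
ft_force: [-1.7, 0.9, 4.6]
grip_width: 0.043
```

```bash
python3 -c "
from fit import *
pics('s',('wrist',))"
```

```text
t 25.5 pos [ 519.2 -291.    13.3] phi 0.3 w 43.0 F [-1.7  0.9  4.6] tilt [0.0046 0.0029] q1,6 [-40.8 -41.3]
```

View pics/s_wrist.png

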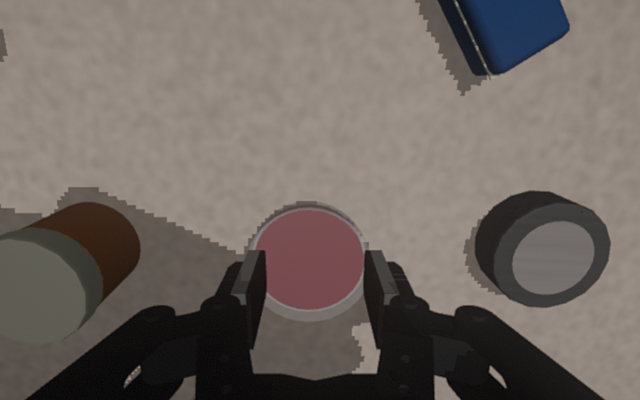

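Request:
apply_moves(plan=[{"tx": -1, "ty": 0, "tz": 2, "rx": 0, "ry": 0, "rz": 0, "jaw": 0.9}, {"tx": -1, "ty": 0, "tz": 2, "rx": 0, "ry": 0.004, "rz": 0, "jaw": 0.9}, {"tx": -1, "ty": 0, "tz": -4, "rx": 0, "ry": 0.004, "rz": 0, "jaw": 0.9}, {"tx": -1, "ty": 0, "tz": -9, "rx": 0, "ry": 0.004, "rz": 0, "jaw": 0.9}, {"tx": -1, "ty": 0, "tz": -9, "rx": 0, "ry": 0.004, "rz": 0, "jaw": 0.9}, {"tx": -1, "ty": 0, "tz": -9, "rx": 0, "ry": 0.004, "rz": 0, "jaw": 0.9}], grip_force=30)

```text
time_s: 26.15
position: [0.5182, -0.2909, 0.0039]
tool_rot: [[-0.006, 1.0, 0.0], [1.0, 0.006, 0.003], [0.003, 0.0, -1.0]]
ft_force: [-0.5, -0.1, -0.3]
grip_width: 0.0815
```

Request:
apply_moves(plan=[{"tx": 0, "ty": 0, "tz": 0, "rx": 0, "ry": 0, "rz": 0, "jaw": 0}, {"tx": 0, "ty": 0, "tz": 0, "rx": 0, "ry": 0, "rz": 0, "jaw": 0}, {"tx": 0, "ty": 0, "tz": 0, "rx": 0, "ry": 0, "rz": 0, "jaw": 0}, {"tx": 0, "ty": 0, "tz": 0, "rx": 0, "ry": 0, "rz": 0, "jaw": 0}, {"tx": 0, "ty": 0, "tz": 0, "rx": 0, "ry": 0, "rz": 0, "jaw": 0}], grip_force=20)

```text
time_s: 26.65
position: [0.5183, -0.2909, 0.0043]
tool_rot: [[-0.006, 1.0, 0.0], [1.0, 0.006, 0.003], [0.003, 0.0, -1.0]]
ft_force: [-0.5, 1.5, 4.9]
grip_width: 0.0535
```

```bash
python3 -c "
from fit import *
pics('s2',('wrist',))"
```

```text
t 26.65 pos [ 518.3 -290.9    4.3] phi 0.3 w 53.5 F [-0.5  1.5  4.9] tilt [0.0005 0.003 ] q1,6 [-40.8 -41.2]
```

View pics/s2_wrist.png

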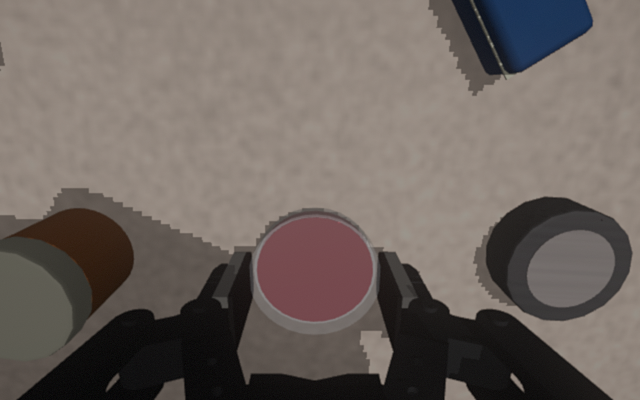

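Good now: dish held properly at z≈4. Turn −90° and squeeze again.

Request:
apply_moves(plan=[{"tx": 0, "ty": 0, "tz": 0, "rx": 0, "ry": 0, "rz": 0, "jaw": 0.8}, {"tx": 0, "ty": 0, "tz": 1, "rx": 0, "ry": 0, "rz": -0.1, "jaw": 0.8}, {"tx": 0, "ty": 0, "tz": 1, "rx": 0, "ry": 0, "rz": -0.25, "jaw": 0.8}, {"tx": 0, "ty": 0, "tz": 1, "rx": 0, "ry": 0, "rz": -0.4, "jaw": 0.8}, {"tx": 0, "ty": 0, "tz": 1, "rx": 0, "ry": 0, "rz": -0.55, "jaw": 0.8}, {"tx": 0, "ty": 0, "tz": 1, "rx": 0, "ry": 0, "rz": -0.7, "jaw": 0.8}, {"tx": 0, "ty": 0, "tz": 1, "rx": 0, "ry": 0, "rz": -0.85, "jaw": 0.8}, {"tx": 0, "ty": 0, "tz": 1, "rx": 0, "ry": 0, "rz": -1.0, "jaw": 0.8}, {"tx": 0, "ty": 0, "tz": 1, "rx": 0, "ry": 0, "rz": -1.15, "jaw": 0.8}, {"tx": 0, "ty": 0, "tz": 1, "rx": 0, "ry": 0, "rz": -1.3, "jaw": 0.8}, {"tx": 0, "ty": 0, "tz": 1, "rx": 0, "ry": 0, "rz": -1.45, "jaw": 0.8}, {"tx": 0, "ty": 0, "tz": 1, "rx": 0, "ry": 0, "rz": -1.57, "jaw": 0.8}], grip_force=30)

```text
time_s: 27.9
position: [0.5182, -0.2909, 0.0049]
tool_rot: [[1.0, 0.001, 0.003], [0.001, -1.0, -0.0], [0.003, 0.0, -1.0]]
ft_force: [-0.4, -0.6, 1.3]
grip_width: 0.0766
```

Request:
apply_moves(plan=[{"tx": 0, "ty": 0, "tz": -1, "rx": 0, "ry": 0, "rz": 0, "jaw": 0.8}, {"tx": 0, "ty": 0, "tz": -1, "rx": 0, "ry": 0, "rz": 0, "jaw": 0}, {"tx": 0, "ty": 0, "tz": -1, "rx": 0, "ry": 0, "rz": 0, "jaw": 0}, {"tx": 0, "ty": 0, "tz": -1, "rx": 0, "ry": 0, "rz": 0, "jaw": 0}, {"tx": 0, "ty": 0, "tz": -1, "rx": 0, "ry": 0, "rz": 0, "jaw": 0}, {"tx": 0, "ty": 0, "tz": -1, "rx": 0, "ry": 0, "rz": 0, "jaw": 0}], grip_force=30)

```text
time_s: 28.5
position: [0.5182, -0.2909, 0.0041]
tool_rot: [[1.0, 0.002, 0.003], [0.002, -1.0, -0.0], [0.003, 0.0, -1.0]]
ft_force: [-1.5, 0.3, 3.1]
grip_width: 0.0532
```

```bash
python3 -c "
from fit import *
st()"
```

```text
t 28.5 pos [ 518.2 -290.9    4.1] phi -89.9 w 53.2 F [-1.5  0.3  3.1] tilt [ 0.0028 -0.0004] q1,6 [-40.8  49.1]
```

Request:
apply_moves(plan=[{"tx": 0, "ty": 0, "tz": 25, "rx": 0, "ry": 0, "rz": 0, "jaw": 0}, {"tx": 0, "ty": 0, "tz": 70, "rx": 0, "ry": 0, "rz": 0, "jaw": 0}, {"tx": 4, "ty": 44, "tz": 95, "rx": 0, "ry": 0, "rz": 0, "jaw": 0}, {"tx": 8, "ty": 88, "tz": 95, "rx": 0, "ry": 0, "rz": 0, "jaw": 0}, {"tx": 12, "ty": 132, "tz": 95, "rx": 0, "ry": 0, "rz": 0, "jaw": 0}, {"tx": 16, "ty": 176, "tz": 95, "rx": 0, "ry": 0, "rz": 0, "jaw": 0}, {"tx": 20, "ty": 220, "tz": 95, "rx": 0, "ry": 0, "rz": 0, "jaw": 0}, {"tx": 25, "ty": 264, "tz": 95, "rx": 0, "ry": 0, "rz": 0, "jaw": 0}, {"tx": 29, "ty": 308, "tz": 95, "rx": 0, "ry": 0, "rz": 0, "jaw": 0}, {"tx": 33, "ty": 351, "tz": 80, "rx": 0, "ry": 0, "rz": 0, "jaw": 0}, {"tx": 33, "ty": 351, "tz": 50, "rx": 0, "ry": 0, "rz": 0, "jaw": 0}, {"tx": 33, "ty": 351, "tz": 50, "rx": 0, "ry": 0, "rz": 0, "jaw": 0}], grip_force=30)

```text
time_s: 29.7
position: [0.5493, 0.0613, 0.0511]
tool_rot: [[1.0, 0.004, -0.004], [0.004, -1.0, 0.0], [-0.004, -0.0, -1.0]]
ft_force: [0.1, -0.2, -0.5]
grip_width: 0.0533
```

```bash
python3 -c "
from fit import *
pics('t',('wrist','side'));st()"
```

```text
t 29.7 pos [549.3  61.3  51.1] phi -89.8 w 53.3 F [ 0.1 -0.2 -0.5] tilt [-0.0036  0.0002] q1,6 [-5.9 83.9]
t 29.8 pos [551.2  59.7  54.2] phi -89.9 w 53.2 F [-0.2 -0.2 -0.5] tilt [ 0.002  -0.0004] q1,6 [-6.  83.9]
```

View pics/t_wrist.png

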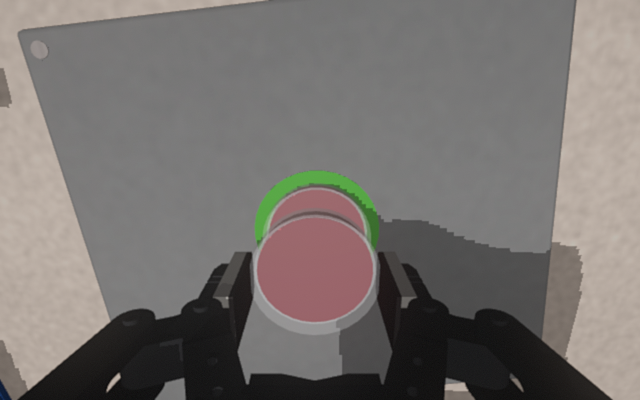

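Held. Lower to about 32, checking twice.

Request:
apply_moves(plan=[{"tx": 0, "ty": 0, "tz": -12, "rx": 0, "ry": 0, "rz": 0, "jaw": 0}, {"tx": 0, "ty": 0, "tz": -20, "rx": 0, "ry": 0, "rz": 0, "jaw": 0}, {"tx": 0, "ty": 0, "tz": -21, "rx": 0, "ry": 0, "rz": 0, "jaw": 0}, {"tx": 0, "ty": 0, "tz": -21, "rx": 0, "ry": 0, "rz": 0, "jaw": 0}, {"tx": 0, "ty": 0, "tz": -21, "rx": 0, "ry": 0, "rz": 0, "jaw": 0}], grip_force=30)

```text
time_s: 30.3
position: [0.5514, 0.0595, 0.0335]
tool_rot: [[1.0, 0.001, 0.002], [0.001, -1.0, -0.0], [0.002, 0.0, -1.0]]
ft_force: [0.6, 0.5, 0.7]
grip_width: 0.0533
```

```bash
python3 -c "
from fit import *
st()"
```

```text
t 30.3 pos [551.4  59.5  33.5] phi -89.9 w 53.3 F [0.6 0.5 0.7] tilt [ 0.0025 -0.0004] q1,6 [-6.1 83.9]
```

Request:
apply_moves(plan=[{"tx": 0, "ty": 0.5, "tz": -2.5, "rx": 0, "ry": 0.002, "rz": 0, "jaw": 0}, {"tx": 0, "ty": 0.5, "tz": -2.5, "rx": 0, "ry": 0.002, "rz": 0, "jaw": 0}, {"tx": 0, "ty": 0.5, "tz": -2.5, "rx": 0, "ry": 0.002, "rz": 0, "jaw": 0}], grip_force=30)

```text
time_s: 30.6
position: [0.5515, 0.0601, 0.0311]
tool_rot: [[1.0, 0.001, 0.001], [0.001, -1.0, -0.0], [0.001, 0.0, -1.0]]
ft_force: [0.5, -0.4, -1.5]
grip_width: 0.0536
```

Request:
apply_moves(plan=[{"tx": 0, "ty": 0, "tz": 0, "rx": 0, "ry": 0, "rz": 0, "jaw": 0.4}, {"tx": 0, "ty": 0, "tz": 0, "rx": 0, "ry": 0, "rz": 0, "jaw": 0.8}, {"tx": 0, "ty": 0, "tz": 1, "rx": 0, "ry": 0, "rz": 0, "jaw": 0.8}, {"tx": 0, "ty": 0, "tz": 30, "rx": 0, "ry": 0, "rz": 0, "jaw": 0.8}, {"tx": 0, "ty": 0, "tz": 70, "rx": 0, "ry": 0, "rz": 0, "jaw": 1}, {"tx": 0, "ty": 0, "tz": 100, "rx": 0, "ry": 0, "rz": 0, "jaw": 1}, {"tx": 0, "ty": 0, "tz": 100, "rx": 0, "ry": 0, "rz": 0, "jaw": 1}], grip_force=30)

```text
time_s: 31.3
position: [0.5533, 0.06, 0.1352]
tool_rot: [[1.0, 0.001, 0.009], [0.001, -1.0, -0.001], [0.009, 0.001, -1.0]]
ft_force: [0.4, 0.0, 0.5]
grip_width: 0.0857
```

```bash
python3 -c "
from fit import *
ds=pics('u',('wrist','scene'))
for n in ds: print(n,np.round(fit([ds[n]],'dish',.5515,.06,.027,r=50 if n=='wrist' else 20),4))
for x,y in((.5747,-.4105),(.4746,-.3917)):
  print(np.round(fit([ds['scene']],'dish',x,y,0,r=20),4))
"
```

```text
t 31.3 pos [553.3  60.  135.2] phi -89.9 w 85.7 F [0.4 0.  0.5] tilt [ 0.0086 -0.0013] q1,6 [-6.  83.9]
wrist [0.5525 0.0612 7.5724 0.    ]
scene [0.5563 0.057  0.7244 0.    ]
[ 0.5748 -0.4106  4.7233  0.    ]
[ 0.4746 -0.3919  6.3588  0.    ]
```

View pics/u_wrist.png

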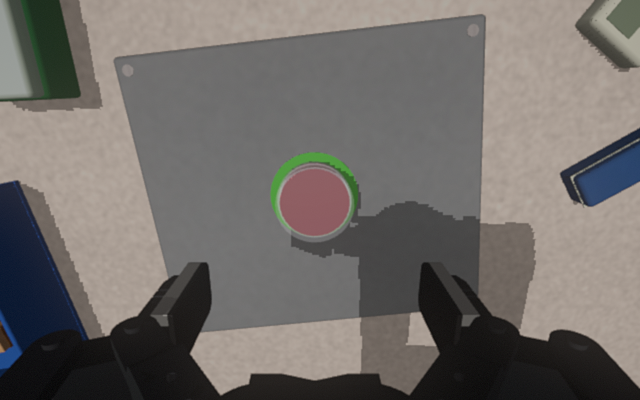

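View pics/u_scene.png

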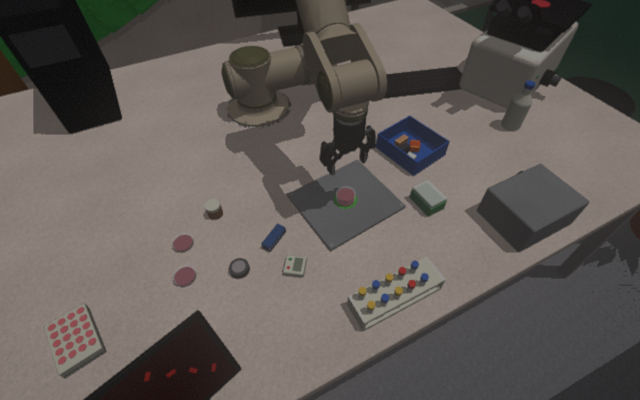

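Request:
apply_moves(plan=[{"tx": -8, "ty": -45, "tz": 0, "rx": 0.001, "ry": 0.009, "rz": 0, "jaw": 1}, {"tx": -16, "ty": -90, "tz": 0, "rx": 0.001, "ry": 0.009, "rz": 0, "jaw": 1}, {"tx": -24, "ty": -135, "tz": 0, "rx": 0.001, "ry": 0.009, "rz": 0, "jaw": 1}, {"tx": -32, "ty": -180, "tz": 0, "rx": 0.001, "ry": 0.009, "rz": 0, "jaw": 1}, {"tx": -40, "ty": -225, "tz": 0, "rx": 0.001, "ry": 0.009, "rz": 0, "jaw": 1}, {"tx": -48, "ty": -270, "tz": 0, "rx": 0.001, "ry": 0.009, "rz": 0, "jaw": 1}, {"tx": -56, "ty": -315, "tz": 0, "rx": 0.001, "ry": 0.009, "rz": 0, "jaw": 1}, {"tx": -64, "ty": -360, "tz": 0, "rx": 0.001, "ry": 0.009, "rz": 0, "jaw": 1}, {"tx": -72, "ty": -405, "tz": -10, "rx": 0.001, "ry": 0.009, "rz": 0, "jaw": 1}, {"tx": -79, "ty": -452, "tz": -30, "rx": 0.001, "ry": 0.009, "rz": 0, "jaw": 1}, {"tx": -79, "ty": -452, "tz": -65, "rx": 0.001, "ry": 0.009, "rz": 0, "jaw": 1}, {"tx": -79, "ty": -452, "tz": -65, "rx": 0.001, "ry": 0.009, "rz": 0, "jaw": 1}], grip_force=30)

```text
time_s: 32.6
position: [0.4698, -0.3906, 0.0605]
tool_rot: [[1.0, -0.001, -0.015], [-0.001, -1.0, 0.009], [-0.015, -0.009, -1.0]]
ft_force: [-0.1, 1.0, -1.0]
grip_width: 0.0858
```

```bash
python3 -c "
from fit import *
d=pics('v',('wrist',))['wrist']
st();print(fit([d],'dish',.4746,-.3919,0,r=60))
"
```

```text
t 32.6 pos [ 469.8 -390.6   60.5] phi -90.1 w 85.8 F [-0.1  1.  -1. ] tilt [-0.0148  0.0094] q1,6 [-50.7  39.5]
t 32.65 pos [ 471.1 -390.7   63.4] phi -90.0 w 85.7 F [ 0.2  0.5 -0. ] tilt [-0.0121  0.0062] q1,6 [-50.6  39.5]
(np.float64(0.47562350014592997), np.float64(-0.3900460358724432), np.float64(0.8292372597366398), np.float64(1.4007587750055204e-05))
```

View pics/v_wrist.png

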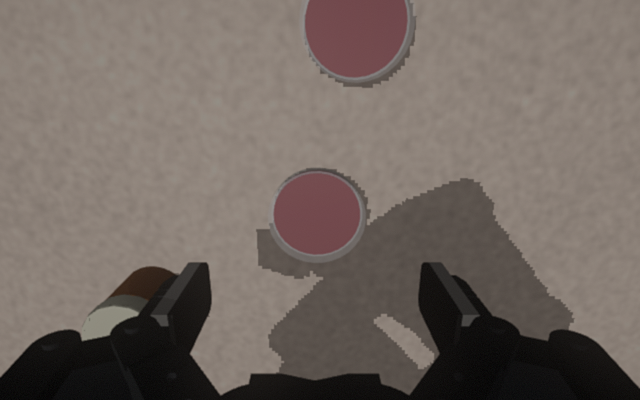

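Request:
apply_moves(plan=[{"tx": 4, "ty": 0, "tz": -30, "rx": -0.005, "ry": -0.01, "rz": 0, "jaw": 1}, {"tx": 4, "ty": 0, "tz": -58, "rx": -0.005, "ry": -0.01, "rz": 0, "jaw": 1}, {"tx": 4, "ty": 0, "tz": -59, "rx": -0.005, "ry": -0.01, "rz": 0, "jaw": 1}, {"tx": 4, "ty": 0, "tz": -59, "rx": -0.005, "ry": -0.01, "rz": 0, "jaw": 1}, {"tx": 4, "ty": 0, "tz": -59, "rx": -0.005, "ry": -0.01, "rz": 0, "jaw": 1}], grip_force=20)

```text
time_s: 33.15
position: [0.476, -0.3911, 0.0067]
tool_rot: [[1.0, 0.001, -0.0], [0.001, -1.0, -0.001], [-0.0, 0.001, -1.0]]
ft_force: [0.4, -0.1, -0.3]
grip_width: 0.0855
```

```bash
python3 -c "
from fit import *
st()"
```

```text
t 33.15 pos [ 476.  -391.1    6.7] phi -89.9 w 85.5 F [ 0.4 -0.1 -0.3] tilt [-0.     -0.0014] q1,6 [-50.4  39.6]
```

Request:
apply_moves(plan=[{"tx": 0, "ty": 0, "tz": -2.5, "rx": 0, "ry": 0, "rz": 0, "jaw": 0.9}, {"tx": 0, "ty": 0, "tz": -2.5, "rx": 0, "ry": 0, "rz": 0, "jaw": 0}, {"tx": 0, "ty": 0, "tz": -2.5, "rx": 0, "ry": 0, "rz": 0, "jaw": 0}, {"tx": 0, "ty": 0, "tz": -2.5, "rx": 0, "ry": 0, "rz": 0, "jaw": 0}, {"tx": 0, "ty": 0, "tz": -2.5, "rx": 0, "ry": 0, "rz": 0, "jaw": 0}, {"tx": 0, "ty": 0, "tz": -2.5, "rx": 0, "ry": 0, "rz": 0, "jaw": 0}], grip_force=20)

```text
time_s: 33.75
position: [0.4762, -0.3912, 0.005]
tool_rot: [[1.0, 0.001, 0.001], [0.001, -1.0, -0.002], [0.001, 0.002, -1.0]]
ft_force: [-0.7, 1.4, 5.3]
grip_width: 0.0537
```

Request:
apply_moves(plan=[{"tx": 0, "ty": 0, "tz": 0, "rx": 0, "ry": 0, "rz": 0, "jaw": 0.8}, {"tx": 0, "ty": 0, "tz": 1, "rx": 0, "ry": 0, "rz": 0.1, "jaw": 0.8}, {"tx": 0, "ty": 0, "tz": 1, "rx": 0, "ry": 0, "rz": 0.25, "jaw": 0.8}, {"tx": 0, "ty": 0, "tz": 1, "rx": 0, "ry": 0, "rz": 0.4, "jaw": 0.8}, {"tx": 0, "ty": 0, "tz": 1, "rx": 0, "ry": 0, "rz": 0.55, "jaw": 0.8}, {"tx": 0, "ty": 0, "tz": 1, "rx": 0, "ry": 0, "rz": 0.7, "jaw": 0.8}, {"tx": 0, "ty": 0, "tz": 1, "rx": 0, "ry": 0, "rz": 0.85, "jaw": 0.8}, {"tx": 0, "ty": 0, "tz": 1, "rx": 0, "ry": 0, "rz": 1.0, "jaw": 0.8}, {"tx": 0, "ty": 0, "tz": 1, "rx": 0, "ry": 0, "rz": 1.15, "jaw": 0.8}, {"tx": 0, "ty": 0, "tz": 1, "rx": 0, "ry": 0, "rz": 1.3, "jaw": 0.8}, {"tx": 0, "ty": 0, "tz": 1, "rx": 0, "ry": 0, "rz": 1.45, "jaw": 0.8}, {"tx": 0, "ty": 0, "tz": 1, "rx": 0, "ry": 0, "rz": 1.57, "jaw": 0.8}], grip_force=30)

```text
time_s: 34.95
position: [0.4761, -0.3913, 0.006]
tool_rot: [[-0.006, 1.0, 0.002], [1.0, 0.006, 0.001], [0.001, 0.002, -1.0]]
ft_force: [-0.4, -0.6, 0.4]
grip_width: 0.0765
```

Request:
apply_moves(plan=[{"tx": 0, "ty": 0, "tz": -1, "rx": 0, "ry": 0, "rz": 0, "jaw": 0.8}, {"tx": 0, "ty": 0, "tz": -1, "rx": 0, "ry": 0, "rz": 0, "jaw": 0}, {"tx": 0, "ty": 0, "tz": -1, "rx": 0, "ry": 0, "rz": 0, "jaw": 0}, {"tx": 0, "ty": 0, "tz": -1, "rx": 0, "ry": 0, "rz": 0, "jaw": 0}, {"tx": 0, "ty": 0, "tz": -1, "rx": 0, "ry": 0, "rz": 0, "jaw": 0}, {"tx": 0, "ty": 0, "tz": -1, "rx": 0, "ry": 0, "rz": 0, "jaw": 0}], grip_force=30)

```text
time_s: 35.55
position: [0.4762, -0.3913, 0.0053]
tool_rot: [[-0.005, 1.0, 0.002], [1.0, 0.005, 0.0], [0.0, 0.002, -1.0]]
ft_force: [-1.9, 0.9, 5.7]
grip_width: 0.0533
```

```bash
python3 -c "
from fit import *
st()"
```

```text
t 35.55 pos [ 476.2 -391.3    5.3] phi 0.3 w 53.3 F [-1.9  0.9  5.7] tilt [0.0021 0.0004] q1,6 [-50.4 -50.8]
```

Request:
apply_moves(plan=[{"tx": 0, "ty": 0, "tz": 30, "rx": 0, "ry": 0, "rz": 0, "jaw": 0}, {"tx": 0, "ty": 10, "tz": 75, "rx": 0, "ry": 0, "rz": 0, "jaw": 0}, {"tx": 9, "ty": 53, "tz": 95, "rx": 0, "ry": 0, "rz": 0, "jaw": 0}, {"tx": 17, "ty": 100, "tz": 95, "rx": 0, "ry": 0, "rz": 0, "jaw": 0}, {"tx": 25, "ty": 147, "tz": 95, "rx": 0, "ry": 0, "rz": 0, "jaw": 0}, {"tx": 32, "ty": 194, "tz": 95, "rx": 0, "ry": 0, "rz": 0, "jaw": 0}, {"tx": 40, "ty": 241, "tz": 95, "rx": 0, "ry": 0, "rz": 0, "jaw": 0}, {"tx": 48, "ty": 288, "tz": 95, "rx": 0, "ry": 0, "rz": 0, "jaw": 0}, {"tx": 56, "ty": 335, "tz": 95, "rx": 0, "ry": 0, "rz": 0, "jaw": 0}, {"tx": 64, "ty": 382, "tz": 95, "rx": 0, "ry": 0, "rz": 0, "jaw": 0}, {"tx": 71, "ty": 429, "tz": 90, "rx": 0, "ry": 0, "rz": 0, "jaw": 0}, {"tx": 75, "ty": 451, "tz": 75, "rx": 0, "ry": 0, "rz": 0, "jaw": 0}], grip_force=30)

```text
time_s: 36.75
position: [0.5518, 0.0632, 0.0809]
tool_rot: [[-0.008, 1.0, 0.005], [1.0, 0.008, 0.001], [0.001, 0.005, -1.0]]
ft_force: [0.8, -0.8, -0.7]
grip_width: 0.0534
```

```bash
python3 -c "
from fit import *
pics('w',('wrist','side','scene'));st()"
```

```text
t 36.75 pos [551.8  63.2  80.9] phi 0.5 w 53.4 F [ 0.8 -0.8 -0.7] tilt [0.0048 0.0007] q1,6 [-5.7 -6.2]
t 36.9 pos [550.7  60.9  79.3] phi 0.4 w 53.2 F [-0.2 -0.6 -0.2] tilt [0.0002 0.0005] q1,6 [-6.  -6.4]
```

View pics/w_wrist.png

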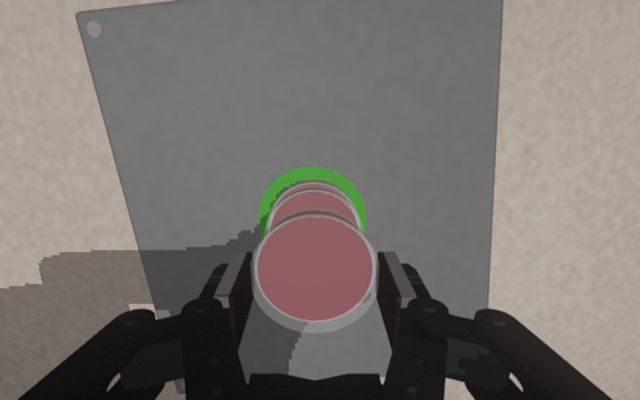

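Dish held, stack beneath aligned. Lower to ~49.

Request:
apply_moves(plan=[{"tx": 0.5, "ty": -1, "tz": -20, "rx": 0, "ry": 0, "rz": 0, "jaw": 0}, {"tx": 0.5, "ty": -1, "tz": -30, "rx": 0, "ry": 0, "rz": 0, "jaw": 0}, {"tx": 0.5, "ty": -1, "tz": -30, "rx": 0, "ry": 0, "rz": 0, "jaw": 0}, {"tx": 0.5, "ty": -1, "tz": -30, "rx": 0, "ry": 0, "rz": 0, "jaw": 0}, {"tx": 0.5, "ty": -1, "tz": -30, "rx": 0, "ry": 0, "rz": 0, "jaw": 0}], grip_force=30)

```text
time_s: 37.4
position: [0.5515, 0.0594, 0.05]
tool_rot: [[-0.007, 1.0, 0.001], [1.0, 0.007, 0.0], [0.0, 0.001, -1.0]]
ft_force: [-0.3, -0.7, -0.7]
grip_width: 0.0532
```

```bash
python3 -c "
from fit import *
st()"
```

```text
t 37.4 pos [551.5  59.4  50. ] phi 0.4 w 53.2 F [-0.3 -0.7 -0.7] tilt [0.0012 0.0004] q1,6 [-6.1 -6.5]
```

Request:
apply_moves(plan=[{"tx": 0, "ty": 0.6, "tz": -2.7, "rx": 0, "ry": 0, "rz": 0, "jaw": 0}, {"tx": 0, "ty": 0.6, "tz": -2.7, "rx": 0, "ry": 0, "rz": 0, "jaw": 0}, {"tx": 0, "ty": 0.6, "tz": -2.7, "rx": 0, "ry": 0, "rz": 0, "jaw": 0}], grip_force=30)

```text
time_s: 37.7
position: [0.5515, 0.06, 0.0474]
tool_rot: [[-0.007, 1.0, 0.001], [1.0, 0.007, 0.0], [0.0, 0.001, -1.0]]
ft_force: [0.3, -0.1, -0.1]
grip_width: 0.0531
```

Request:
apply_moves(plan=[{"tx": 0, "ty": 0, "tz": 0, "rx": 0, "ry": 0, "rz": 0, "jaw": 0.4}, {"tx": 0, "ty": 0, "tz": 0, "rx": 0, "ry": 0, "rz": 0, "jaw": 0.8}, {"tx": 0, "ty": 0, "tz": 1, "rx": 0, "ry": 0, "rz": 0, "jaw": 0.8}, {"tx": 0, "ty": 0, "tz": 30, "rx": 0, "ry": 0, "rz": 0, "jaw": 0.8}, {"tx": 0, "ty": 0, "tz": 70, "rx": 0, "ry": 0, "rz": 0, "jaw": 1}, {"tx": 0, "ty": 0, "tz": 90, "rx": 0, "ry": 0, "rz": 0, "jaw": 1}, {"tx": 0, "ty": 0, "tz": 90, "rx": 0, "ry": 0, "rz": 0, "jaw": 1}], grip_force=30)

```text
time_s: 38.4
position: [0.5528, 0.06, 0.1404]
tool_rot: [[-0.007, 1.0, 0.007], [1.0, 0.007, -0.0], [-0.0, 0.007, -1.0]]
ft_force: [0.2, -0.7, 0.3]
grip_width: 0.0854
```

```bash
python3 -c "
from fit import *
ds=pics('x',('wrist','scene'))
print(np.round(fit([ds['wrist']],'dish',.5515,.06,.042,r=50),4))
print(np.round(fit([ds['scene']],'dish',.5747,-.4105,0,r=20),4))
"
```

```text
t 38.4 pos [552.8  60.  140.4] phi 0.4 w 85.4 F [ 0.2 -0.7  0.3] tilt [ 0.0073 -0.0003] q1,6 [-6.  -6.4]
[5.519e-01 6.160e-02 1.872e+00 1.000e-04]
[ 0.5747 -0.4106  3.0992  0.    ]
```

View pics/x_wrist.png

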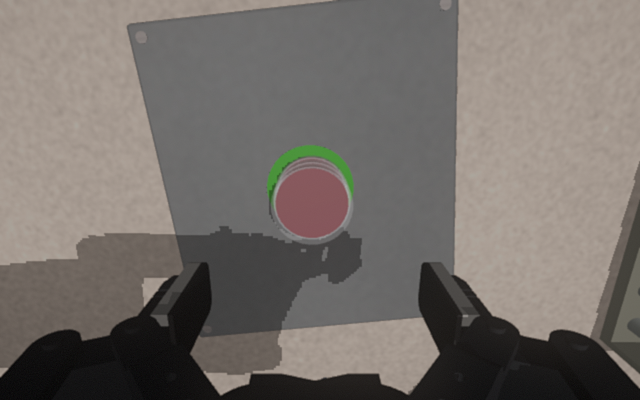

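Request:
apply_moves(plan=[{"tx": 2, "ty": -46, "tz": 0, "rx": 0, "ry": 0.007, "rz": 0, "jaw": 1}, {"tx": 4, "ty": -92, "tz": 0, "rx": 0, "ry": 0.007, "rz": 0, "jaw": 1}, {"tx": 6, "ty": -138, "tz": 0, "rx": 0, "ry": 0.007, "rz": 0, "jaw": 1}, {"tx": 8, "ty": -184, "tz": 0, "rx": 0, "ry": 0.007, "rz": 0, "jaw": 1}, {"tx": 10, "ty": -230, "tz": 0, "rx": 0, "ry": 0.007, "rz": 0, "jaw": 1}, {"tx": 12, "ty": -276, "tz": 0, "rx": 0, "ry": 0.007, "rz": 0, "jaw": 1}, {"tx": 14, "ty": -322, "tz": 0, "rx": 0, "ry": 0.007, "rz": 0, "jaw": 1}, {"tx": 16, "ty": -368, "tz": 0, "rx": 0, "ry": 0.007, "rz": 0, "jaw": 1}, {"tx": 18, "ty": -414, "tz": -10, "rx": 0, "ry": 0.007, "rz": 0, "jaw": 1}, {"tx": 21, "ty": -450, "tz": -30, "rx": 0, "ry": 0.007, "rz": 0, "jaw": 1}, {"tx": 22, "ty": -470, "tz": -65, "rx": 0, "ry": 0.007, "rz": 0, "jaw": 1}, {"tx": 22, "ty": -470, "tz": -65, "rx": 0, "ry": 0.007, "rz": 0, "jaw": 1}], grip_force=30)

```text
time_s: 39.7
position: [0.5703, -0.4106, 0.0645]
tool_rot: [[-0.004, 1.0, -0.014], [1.0, 0.004, 0.008], [0.008, -0.014, -1.0]]
ft_force: [-0.0, 1.1, -1.3]
grip_width: 0.0854
```

```bash
python3 -c "
from fit import *
d=pics('y',('wrist',))['wrist']
st();print(fit([d],'dish',.5747,-.4106,0,r=60))
"
```

```text
t 39.7 pos [ 570.3 -410.6   64.5] phi 0.2 w 85.4 F [-0.   1.1 -1.3] tilt [-0.0143  0.0084] q1,6 [-45.3 -45.5]
t 39.75 pos [ 571.6 -409.6   67.7] phi 0.3 w 85.7 F [ 1.2  1.4 -0.2] tilt [-0.0114  0.0061] q1,6 [-45.2 -45.4]
(np.float64(0.5751756447896277), np.float64(-0.40861063634546246), np.float64(6.964616299801721), np.float64(1.4398928512586022e-05))
```

View pics/y_wrist.png

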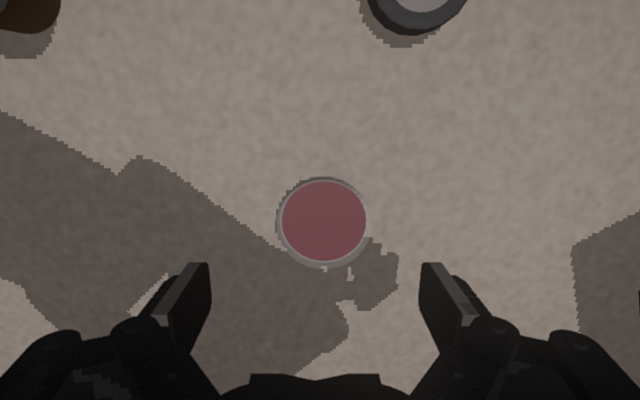

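Target (575, −410): dx +3, dz to ≈7 first.

Request:
apply_moves(plan=[{"tx": 3, "ty": 0, "tz": -30, "rx": -0.005, "ry": -0.01, "rz": 0, "jaw": 1}, {"tx": 3, "ty": 0, "tz": -58, "rx": -0.005, "ry": -0.01, "rz": 0, "jaw": 1}, {"tx": 3, "ty": 0, "tz": -63, "rx": -0.005, "ry": -0.01, "rz": 0, "jaw": 1}, {"tx": 3, "ty": 0, "tz": -63, "rx": -0.005, "ry": -0.01, "rz": 0, "jaw": 1}, {"tx": 3, "ty": 0, "tz": -63, "rx": -0.005, "ry": -0.01, "rz": 0, "jaw": 1}], grip_force=20)

```text
time_s: 40.25
position: [0.5755, -0.4098, 0.007]
tool_rot: [[-0.006, 1.0, 0.001], [1.0, 0.006, -0.001], [-0.001, 0.001, -1.0]]
ft_force: [0.2, 0.2, 0.3]
grip_width: 0.0857
```

```bash
python3 -c "
from fit import *
st()"
```

```text
t 40.25 pos [ 575.5 -409.8    7. ] phi 0.4 w 85.7 F [0.2 0.2 0.3] tilt [ 0.0009 -0.0012] q1,6 [-45.  -45.4]
```

Request:
apply_moves(plan=[{"tx": 0, "ty": 0, "tz": -2.5, "rx": 0, "ry": 0, "rz": 0, "jaw": 0.9}, {"tx": 0, "ty": 0, "tz": -2.5, "rx": 0, "ry": 0, "rz": 0, "jaw": 0}, {"tx": 0, "ty": 0, "tz": -2.5, "rx": 0, "ry": 0, "rz": 0, "jaw": 0}, {"tx": 0, "ty": 0, "tz": -2.5, "rx": 0, "ry": 0, "rz": 0, "jaw": 0}, {"tx": 0, "ty": 0, "tz": -2.5, "rx": 0, "ry": 0, "rz": 0, "jaw": 0}, {"tx": 0, "ty": 0, "tz": -2.5, "rx": 0, "ry": 0, "rz": 0, "jaw": 0}], grip_force=20)

```text
time_s: 40.85
position: [0.5758, -0.4099, 0.0055]
tool_rot: [[-0.006, 1.0, 0.002], [1.0, 0.006, -0.002], [-0.002, 0.002, -1.0]]
ft_force: [-0.6, 2.2, 5.7]
grip_width: 0.0538
```

Request:
apply_moves(plan=[{"tx": 0, "ty": 0, "tz": 0, "rx": 0, "ry": 0, "rz": 0, "jaw": 0.8}, {"tx": 0, "ty": 0, "tz": 1, "rx": 0, "ry": 0, "rz": -0.1, "jaw": 0.8}, {"tx": 0, "ty": 0, "tz": 1, "rx": 0, "ry": 0, "rz": -0.25, "jaw": 0.8}, {"tx": 0, "ty": 0, "tz": 1, "rx": 0, "ry": 0, "rz": -0.4, "jaw": 0.8}, {"tx": 0, "ty": 0, "tz": 1, "rx": 0, "ry": 0, "rz": -0.55, "jaw": 0.8}, {"tx": 0, "ty": 0, "tz": 1, "rx": 0, "ry": 0, "rz": -0.7, "jaw": 0.8}, {"tx": 0, "ty": 0, "tz": 1, "rx": 0, "ry": 0, "rz": -0.85, "jaw": 0.8}, {"tx": 0, "ty": 0, "tz": 1, "rx": 0, "ry": 0, "rz": -1.0, "jaw": 0.8}, {"tx": 0, "ty": 0, "tz": 1, "rx": 0, "ry": 0, "rz": -1.15, "jaw": 0.8}, {"tx": 0, "ty": 0, "tz": 1, "rx": 0, "ry": 0, "rz": -1.3, "jaw": 0.8}, {"tx": 0, "ty": 0, "tz": 1, "rx": 0, "ry": 0, "rz": -1.45, "jaw": 0.8}, {"tx": 0, "ty": 0, "tz": 1, "rx": 0, "ry": 0, "rz": -1.57, "jaw": 0.8}], grip_force=30)

```text
time_s: 42.05
position: [0.5757, -0.4099, 0.0062]
tool_rot: [[1.0, 0.001, -0.002], [0.001, -1.0, -0.001], [-0.002, 0.001, -1.0]]
ft_force: [0.7, 0.1, 0.0]
grip_width: 0.077
```

Request:
apply_moves(plan=[{"tx": 0, "ty": 0, "tz": -1, "rx": 0, "ry": 0, "rz": 0, "jaw": 0.8}, {"tx": 0, "ty": 0, "tz": -1, "rx": 0, "ry": 0, "rz": 0, "jaw": 0}, {"tx": 0, "ty": 0, "tz": -1, "rx": 0, "ry": 0, "rz": 0, "jaw": 0}, {"tx": 0, "ty": 0, "tz": -1, "rx": 0, "ry": 0, "rz": 0, "jaw": 0}, {"tx": 0, "ty": 0, "tz": -1, "rx": 0, "ry": 0, "rz": 0, "jaw": 0}, {"tx": 0, "ty": 0, "tz": -1, "rx": 0, "ry": 0, "rz": 0, "jaw": 0}], grip_force=30)

```text
time_s: 42.65
position: [0.5757, -0.41, 0.0054]
tool_rot: [[1.0, 0.002, -0.002], [0.002, -1.0, -0.002], [-0.002, 0.002, -1.0]]
ft_force: [0.1, -0.2, 2.5]
grip_width: 0.0529
```

```bash
python3 -c "
from fit import *
st()"
```

```text
t 42.65 pos [ 575.7 -410.     5.4] phi -89.9 w 52.9 F [ 0.1 -0.2  2.5] tilt [-0.0019 -0.0017] q1,6 [-45.  45.]
```

Request:
apply_moves(plan=[{"tx": 0, "ty": 0, "tz": 30, "rx": 0, "ry": 0, "rz": 0, "jaw": 0}, {"tx": 0, "ty": 15, "tz": 75, "rx": 0, "ry": 0, "rz": 0, "jaw": 0}, {"tx": -3, "ty": 60, "tz": 95, "rx": 0, "ry": 0, "rz": 0, "jaw": 0}, {"tx": -5, "ty": 108, "tz": 95, "rx": 0, "ry": 0, "rz": 0, "jaw": 0}, {"tx": -8, "ty": 156, "tz": 95, "rx": 0, "ry": 0, "rz": 0, "jaw": 0}, {"tx": -10, "ty": 204, "tz": 95, "rx": 0, "ry": 0, "rz": 0, "jaw": 0}, {"tx": -13, "ty": 252, "tz": 95, "rx": 0, "ry": 0, "rz": 0, "jaw": 0}, {"tx": -15, "ty": 300, "tz": 95, "rx": 0, "ry": 0, "rz": 0, "jaw": 0}, {"tx": -18, "ty": 348, "tz": 95, "rx": 0, "ry": 0, "rz": 0, "jaw": 0}, {"tx": -20, "ty": 396, "tz": 95, "rx": 0, "ry": 0, "rz": 0, "jaw": 0}, {"tx": -23, "ty": 440, "tz": 95, "rx": 0, "ry": 0, "rz": 0, "jaw": 0}, {"tx": -24, "ty": 470, "tz": 88, "rx": 0, "ry": 0, "rz": 0, "jaw": 0}], grip_force=30)

```text
time_s: 43.85
position: [0.5514, 0.0627, 0.094]
tool_rot: [[1.0, 0.004, -0.001], [0.004, -1.0, -0.002], [-0.001, 0.002, -1.0]]
ft_force: [0.1, -1.1, -0.6]
grip_width: 0.0531
```

```bash
python3 -c "
from fit import *
pics('z',('wrist','side','scene'));st()"
```

```text
t 43.85 pos [551.4  62.7  94. ] phi -89.8 w 53.1 F [ 0.1 -1.1 -0.6] tilt [-0.0006 -0.0016] q1,6 [-5.7 84.1]
t 44.0 pos [551.3  61.4  93.1] phi -89.7 w 53.0 F [-0.8  0.  -0. ] tilt [-0.0028 -0.0017] q1,6 [-5.8 84. ]
```

View pics/z_wrist.png

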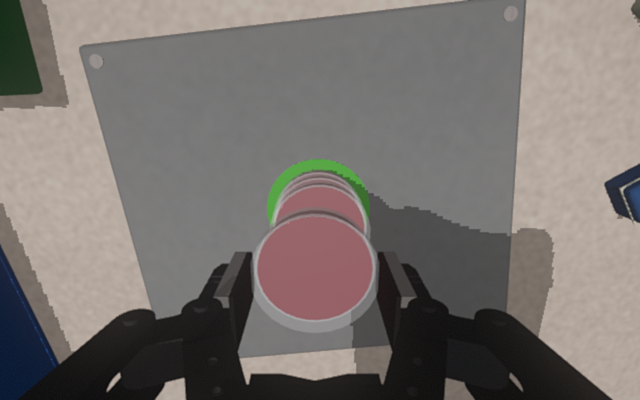

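Request:
apply_moves(plan=[{"tx": 0, "ty": -1.4, "tz": -18, "rx": 0.002, "ry": -0.002, "rz": 0, "jaw": 0}, {"tx": 0, "ty": -1.4, "tz": -29, "rx": 0.002, "ry": -0.002, "rz": 0, "jaw": 0}, {"tx": 0, "ty": -1.4, "tz": -29, "rx": 0.002, "ry": -0.002, "rz": 0, "jaw": 0}, {"tx": 0, "ty": -1.4, "tz": -29, "rx": 0.002, "ry": -0.002, "rz": 0, "jaw": 0}, {"tx": 0, "ty": -1.4, "tz": -29, "rx": 0.002, "ry": -0.002, "rz": 0, "jaw": 0}], grip_force=30)

```text
time_s: 44.5
position: [0.5515, 0.0595, 0.0644]
tool_rot: [[1.0, 0.004, -0.0], [0.004, -1.0, 0.0], [-0.0, -0.0, -1.0]]
ft_force: [0.1, 0.7, 0.4]
grip_width: 0.0532
```

```bash
python3 -c "
from fit import *
st()"
```

```text
t 44.5 pos [551.5  59.5  64.4] phi -89.7 w 53.2 F [0.1 0.7 0.4] tilt [-0.0004  0.    ] q1,6 [-6.1 83.7]
```

Request:
apply_moves(plan=[{"tx": 0, "ty": 0.5, "tz": -2, "rx": 0, "ry": 0, "rz": 0, "jaw": 0}, {"tx": 0, "ty": 0.5, "tz": -2, "rx": 0, "ry": 0, "rz": 0, "jaw": 0}, {"tx": 0, "ty": 0.5, "tz": -2, "rx": 0, "ry": 0, "rz": 0, "jaw": 0}], grip_force=30)

```text
time_s: 44.8
position: [0.5515, 0.06, 0.0626]
tool_rot: [[1.0, 0.004, -0.0], [0.004, -1.0, 0.0], [-0.0, -0.0, -1.0]]
ft_force: [0.2, -0.1, -0.7]
grip_width: 0.0533
```

Request:
apply_moves(plan=[{"tx": 0, "ty": 0, "tz": 0, "rx": 0, "ry": 0, "rz": 0, "jaw": 0.4}, {"tx": 0, "ty": 0, "tz": 0, "rx": 0, "ry": 0, "rz": 0, "jaw": 0.8}, {"tx": 0, "ty": 0, "tz": 1, "rx": 0, "ry": 0, "rz": 0, "jaw": 0.8}, {"tx": 0, "ty": 0, "tz": 30, "rx": 0, "ry": 0, "rz": 0, "jaw": 0.8}, {"tx": 0, "ty": 0, "tz": 70, "rx": 0, "ry": 0, "rz": 0, "jaw": 1}, {"tx": 0, "ty": 0, "tz": 90, "rx": 0, "ry": 0, "rz": 0, "jaw": 1}, {"tx": 0, "ty": 0, "tz": 90, "rx": 0, "ry": 0, "rz": 0, "jaw": 1}], grip_force=30)

```text
time_s: 45.5
position: [0.5528, 0.06, 0.1556]
tool_rot: [[1.0, 0.005, 0.006], [0.005, -1.0, -0.001], [0.006, 0.001, -1.0]]
ft_force: [-0.2, 0.0, -0.3]
grip_width: 0.0852
```

```bash
python3 -c "
from fit import *
ds=pics('A',('wrist','scene'))
print(np.round(fit([ds['wrist']],'dish',.5515,.06,.057,r=50),4))
print(np.round(fit([ds['scene']],'weight',.621,-.285,0,r=25),4))
"
```

```text
t 45.5 pos [552.8  60.  155.6] phi -89.7 w 85.2 F [-0.2  0.  -0.3] tilt [ 0.0058 -0.0006] q1,6 [-6.  83.7]
[0.5527 0.0609 5.4853 0.    ]
[ 0.6219 -0.2849  8.8938  0.    ]
```

View pics/A_wrist.png

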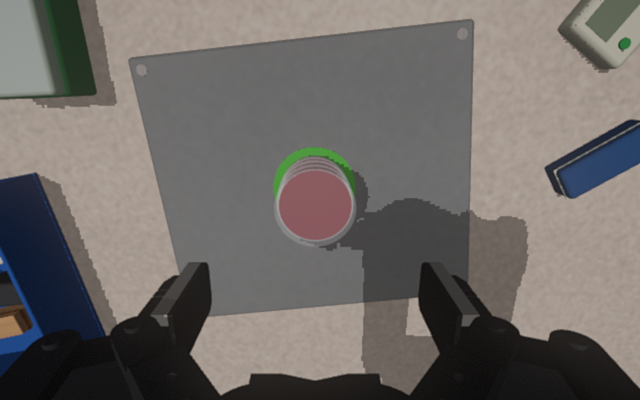

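View pics/A_scene.png

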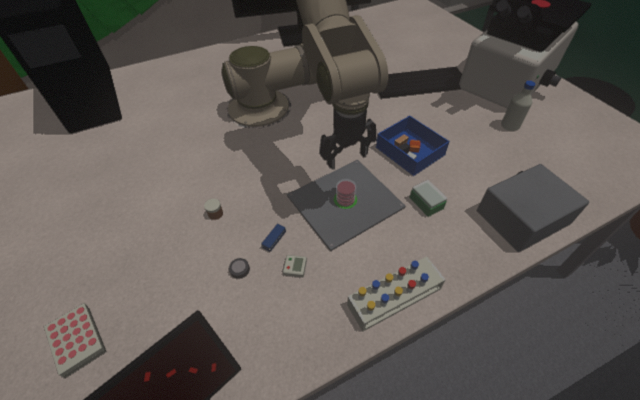

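Request:
apply_moves(plan=[{"tx": 9, "ty": -45, "tz": 0, "rx": 0, "ry": 0.006, "rz": 0, "jaw": 1}, {"tx": 18, "ty": -90, "tz": 0, "rx": 0, "ry": 0.006, "rz": 0, "jaw": 1}, {"tx": 27, "ty": -135, "tz": 0, "rx": 0, "ry": 0.006, "rz": 0, "jaw": 1}, {"tx": 36, "ty": -180, "tz": 0, "rx": 0, "ry": 0.006, "rz": 0, "jaw": 1}, {"tx": 45, "ty": -225, "tz": -10, "rx": 0, "ry": 0.006, "rz": 0, "jaw": 1}, {"tx": 54, "ty": -270, "tz": -20, "rx": 0, "ry": 0.006, "rz": 0, "jaw": 1}, {"tx": 63, "ty": -315, "tz": -40, "rx": 0, "ry": 0.006, "rz": 0, "jaw": 1}, {"tx": 69, "ty": -345, "tz": -70, "rx": 0, "ry": 0.006, "rz": 0, "jaw": 1}, {"tx": 69, "ty": -345, "tz": -80, "rx": 0, "ry": 0.006, "rz": 0, "jaw": 1}, {"tx": 69, "ty": -345, "tz": -80, "rx": 0, "ry": 0.006, "rz": 0, "jaw": 1}], grip_force=30)

```text
time_s: 46.6
position: [0.6188, -0.2845, 0.0685]
tool_rot: [[1.0, 0.003, -0.012], [0.003, -1.0, 0.004], [-0.012, -0.004, -1.0]]
ft_force: [0.3, 0.5, -0.4]
grip_width: 0.0852
```

```bash
python3 -c "
from fit import *
d=pics('B',('wrist',))['wrist']
st();db=[1];print(fit([d],'weight',.6215,-.285,0,r=60,dbg=db));save('B1',db[1])
"
```

```text
t 46.6 pos [ 618.8 -284.5   68.5] phi -89.8 w 85.2 F [ 0.3  0.5 -0.4] tilt [-0.0119  0.004 ] q1,6 [-34.5  55.3]
t 46.65 pos [ 619.6 -284.    70.6] phi -89.7 w 85.6 F [-0.1  0.9  0.5] tilt [-0.0092  0.0022] q1,6 [-34.5  55.3]
(np.float64(0.6219602318718109), np.float64(-0.28231538847623644), np.float64(5.565970107357586), np.float64(3.307872838850664e-05))
```

View pics/B_wrist.png

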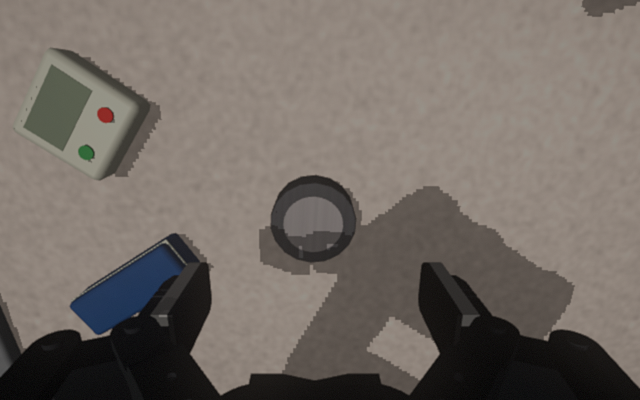

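View pics/B1.png

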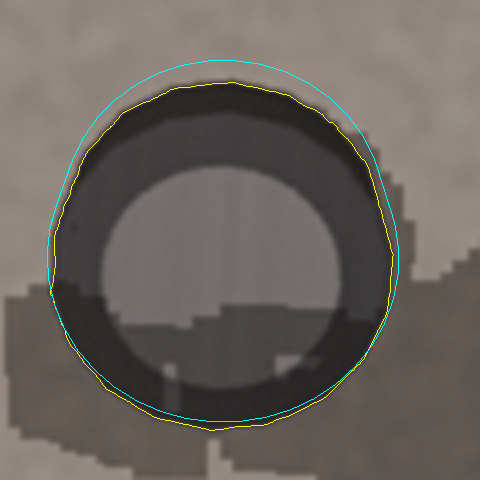

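Request:
apply_moves(plan=[{"tx": 1, "ty": 0, "tz": -30, "rx": -0.002, "ry": -0.008, "rz": 0, "jaw": 0.75}, {"tx": 1, "ty": 0, "tz": -58, "rx": -0.002, "ry": -0.008, "rz": 0, "jaw": 0.75}, {"tx": 1, "ty": 0, "tz": -65, "rx": -0.002, "ry": -0.008, "rz": 0, "jaw": 0.75}, {"tx": 1, "ty": 0, "tz": -65, "rx": -0.002, "ry": -0.008, "rz": 0, "jaw": 0.75}, {"tx": 1, "ty": 0, "tz": -65, "rx": -0.002, "ry": -0.008, "rz": 0, "jaw": 0.75}], grip_force=20)

```text
time_s: 47.15
position: [0.6215, -0.284, 0.0076]
tool_rot: [[1.0, 0.005, 0.001], [0.005, -1.0, -0.001], [0.001, 0.001, -1.0]]
ft_force: [-0.1, -0.0, -0.3]
grip_width: 0.0747
```

Request:
apply_moves(plan=[{"tx": 0, "ty": 0, "tz": -2, "rx": 0, "ry": 0, "rz": 0, "jaw": 0.6}, {"tx": 0, "ty": 0, "tz": -2, "rx": 0, "ry": 0, "rz": 0, "jaw": -0.2}, {"tx": 0, "ty": 0, "tz": -2, "rx": 0, "ry": 0, "rz": 0, "jaw": -0.2}, {"tx": 0, "ty": 0, "tz": -2, "rx": 0, "ry": 0, "rz": 0, "jaw": -0.2}, {"tx": 0, "ty": 0, "tz": -2, "rx": 0, "ry": 0, "rz": 0, "jaw": -0.2}, {"tx": 0, "ty": 0, "tz": -2, "rx": 0, "ry": 0, "rz": 0, "jaw": -0.2}], grip_force=30)

```text
time_s: 47.75
position: [0.622, -0.2841, 0.007]
tool_rot: [[1.0, 0.005, 0.003], [0.005, -1.0, -0.002], [0.003, 0.002, -1.0]]
ft_force: [-1.0, 1.9, 4.5]
grip_width: 0.0483
```

```bash
python3 -c "
from fit import *
pics('C',('wrist',))
"
```

```text
t 47.75 pos [ 622.  -284.1    7. ] phi -89.7 w 48.3 F [-1.   1.9  4.5] tilt [ 0.0026 -0.0022] q1,6 [-34.4  55.3]
```

View pics/C_wrist.png

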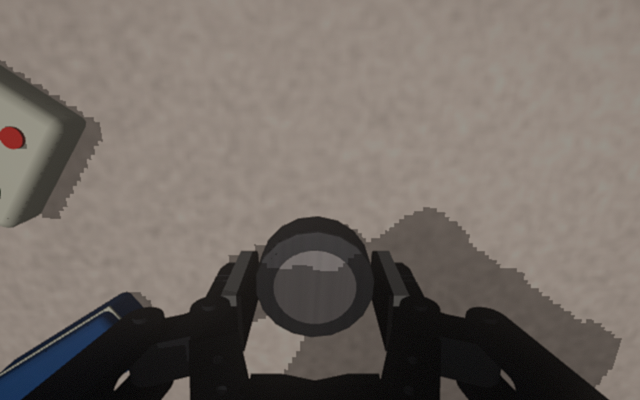

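Request:
apply_moves(plan=[{"tx": 0, "ty": 0, "tz": 0, "rx": 0, "ry": 0, "rz": 0, "jaw": 0.6}, {"tx": 0, "ty": 0, "tz": 0, "rx": 0, "ry": 0, "rz": 0.1, "jaw": 0.6}, {"tx": 0, "ty": 0, "tz": 0, "rx": 0, "ry": 0, "rz": 0.25, "jaw": 0.6}, {"tx": 0, "ty": 0, "tz": 0, "rx": 0, "ry": 0, "rz": 0.4, "jaw": 0.6}, {"tx": 0, "ty": 0, "tz": 0, "rx": 0, "ry": 0, "rz": 0.55, "jaw": 0.6}, {"tx": 0, "ty": 0, "tz": 0, "rx": 0, "ry": 0, "rz": 0.7, "jaw": 0.6}, {"tx": 0, "ty": 0, "tz": 0, "rx": 0, "ry": 0, "rz": 0.85, "jaw": 0.6}, {"tx": 0, "ty": 0, "tz": 0, "rx": 0, "ry": 0, "rz": 1.0, "jaw": 0.6}, {"tx": 0, "ty": 0, "tz": 0, "rx": 0, "ry": 0, "rz": 1.15, "jaw": 0.6}, {"tx": 0, "ty": 0, "tz": 0, "rx": 0, "ry": 0, "rz": 1.3, "jaw": 0.6}, {"tx": 0, "ty": 0, "tz": 0, "rx": 0, "ry": 0, "rz": 1.45, "jaw": 0.6}, {"tx": 0, "ty": 0, "tz": 0, "rx": 0, "ry": 0, "rz": 1.57, "jaw": 0.6}], grip_force=60)

```text
time_s: 49.0
position: [0.622, -0.2842, 0.0072]
tool_rot: [[-0.01, 1.0, 0.002], [1.0, 0.01, 0.002], [0.002, 0.002, -1.0]]
ft_force: [-0.0, -0.1, 0.5]
grip_width: 0.0683
```

Request:
apply_moves(plan=[{"tx": 0, "ty": 0, "tz": -1, "rx": 0, "ry": 0, "rz": 0, "jaw": 0.6}, {"tx": 0, "ty": 0, "tz": -1, "rx": 0, "ry": 0, "rz": 0, "jaw": -0.2}, {"tx": 0, "ty": 0, "tz": -1, "rx": 0, "ry": 0, "rz": 0, "jaw": -0.2}, {"tx": 0, "ty": 0, "tz": -1, "rx": 0, "ry": 0, "rz": 0, "jaw": -0.2}, {"tx": 0, "ty": 0, "tz": -1, "rx": 0, "ry": 0, "rz": 0, "jaw": -0.2}, {"tx": 0, "ty": 0, "tz": -1, "rx": 0, "ry": 0, "rz": 0, "jaw": -0.2}], grip_force=60)

```text
time_s: 49.6
position: [0.622, -0.2843, 0.0067]
tool_rot: [[-0.009, 1.0, 0.003], [1.0, 0.009, 0.002], [0.002, 0.003, -1.0]]
ft_force: [-3.3, 0.7, 5.4]
grip_width: 0.0481
```

```bash
python3 -c "
from fit import *
st()
"
```

```text
t 49.6 pos [ 622.  -284.3    6.7] phi 0.5 w 48.1 F [-3.3  0.7  5.4] tilt [0.0025 0.0021] q1,6 [-34.5 -35.1]
```

Request:
apply_moves(plan=[{"tx": 0, "ty": 0, "tz": 20, "rx": 0, "ry": 0, "rz": 0, "jaw": -0.2}, {"tx": 0, "ty": 0, "tz": 60, "rx": 0, "ry": 0, "rz": 0, "jaw": -0.2}, {"tx": -2, "ty": 10, "tz": 105, "rx": 0, "ry": 0, "rz": 0, "jaw": -0.2}, {"tx": -10, "ty": 50, "tz": 115, "rx": 0, "ry": 0, "rz": 0, "jaw": -0.2}, {"tx": -18, "ty": 90, "tz": 115, "rx": 0, "ry": 0, "rz": 0, "jaw": -0.2}, {"tx": -27, "ty": 130, "tz": 115, "rx": 0, "ry": 0, "rz": 0, "jaw": -0.2}, {"tx": -35, "ty": 170, "tz": 115, "rx": 0, "ry": 0, "rz": 0, "jaw": -0.2}, {"tx": -43, "ty": 210, "tz": 115, "rx": 0, "ry": 0, "rz": 0, "jaw": -0.2}, {"tx": -51, "ty": 250, "tz": 115, "rx": 0, "ry": 0, "rz": 0, "jaw": -0.2}, {"tx": -60, "ty": 290, "tz": 115, "rx": 0, "ry": 0, "rz": 0, "jaw": -0.2}, {"tx": -68, "ty": 330, "tz": 115, "rx": 0, "ry": 0, "rz": 0, "jaw": -0.2}, {"tx": -70, "ty": 344, "tz": 105, "rx": 0, "ry": 0, "rz": 0, "jaw": -0.2}], grip_force=60)

```text
time_s: 50.8
position: [0.5512, 0.0629, 0.1122]
tool_rot: [[-0.01, 1.0, 0.004], [1.0, 0.01, 0.003], [0.003, 0.004, -1.0]]
ft_force: [0.6, -1.6, -2.8]
grip_width: 0.0474
```

```bash
python3 -c "
from fit import *
pics('D',('wrist','side'));st()
"
```

```text
t 50.8 pos [551.2  62.9 112.2] phi 0.6 w 47.4 F [ 0.6 -1.6 -2.8] tilt [0.0035 0.0029] q1,6 [-5.8 -6.5]
t 50.9 pos [550.8  61.5 110.3] phi 0.6 w 47.3 F [ 0.1 -0.4 -3.1] tilt [-0.0005  0.0026] q1,6 [-5.9 -6.6]
```

View pics/D_wrist.png

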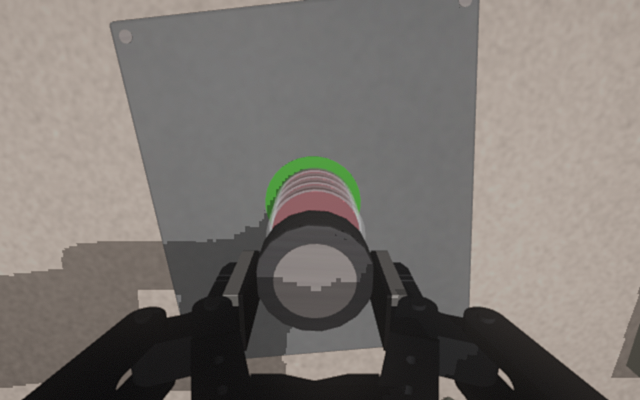

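```bash
python3 -c "
from fit import *
d=env.get_image('wrist');p,_=st();p=p/1000
t=np.linspace(0,2*np.pi,60)
im=cv2.resize(d['image'],None,fx=3,fy=3,interpolation=2)
for dz,c in((0,(255,255,0)),(-.004,(0,255,255))):
  for z in(p[2]-.0067+dz,p[2]+.0133+dz):
    u=w2px(d,np.c_[p[0]+.025*np.cos(t),p[1]+.025*np.sin(t),np.full(60,z)])
    cv2.polylines(im,[np.round((u+.5)*3).astype(int).reshape(-1,1,2)],True,c,1)
save('D2',im[540:1080,660:1260])
e=env.get_image('side');u=w2px(e,[[.551,.06,.08]])[0].astype(int)
save('D3',cv2.resize(e['image'][u[1]-40:u[1]+40,u[0]-40:u[0]+40],None,fx=7,fy=7,interpolation=2))
"
```

```text
t 50.95 pos [551.5  60.  110.8] phi 0.5 w 47.5 F [ 1.   0.5 -3.1] tilt [0.0007 0.002 ] q1,6 [-6.1 -6.7]
```

View pics/D2.png

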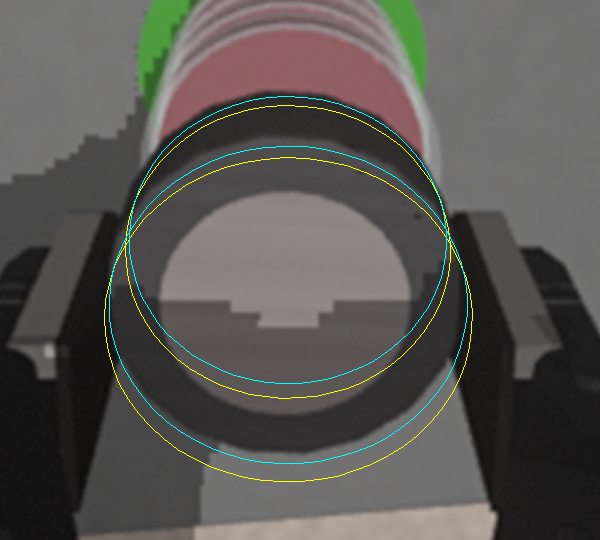

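View pics/D3.png

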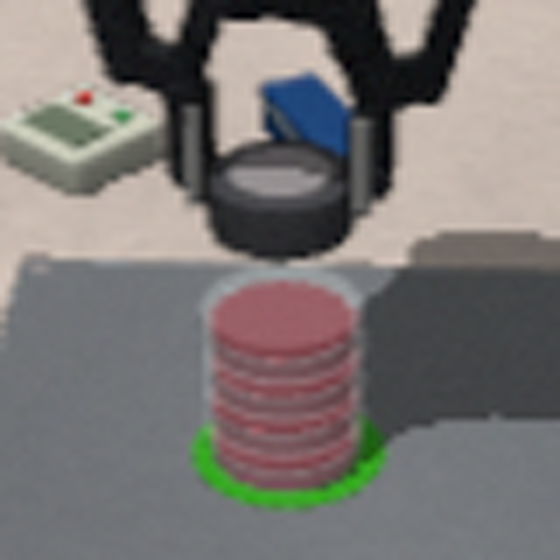

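Request:
apply_moves(plan=[{"tx": 0, "ty": 0, "tz": -12, "rx": -0.002, "ry": 0, "rz": 0, "jaw": -0.2}, {"tx": 0, "ty": 0, "tz": -21, "rx": -0.002, "ry": 0, "rz": 0, "jaw": -0.2}, {"tx": 0, "ty": 0, "tz": -23, "rx": -0.002, "ry": 0, "rz": 0, "jaw": -0.2}, {"tx": 0, "ty": 0, "tz": -23, "rx": -0.002, "ry": 0, "rz": 0, "jaw": -0.2}, {"tx": 0, "ty": 0, "tz": -23, "rx": -0.002, "ry": 0, "rz": 0, "jaw": -0.2}], grip_force=60)

```text
time_s: 51.5
position: [0.5523, 0.0589, 0.0884]
tool_rot: [[-0.008, 1.0, 0.002], [1.0, 0.008, -0.0], [-0.0, 0.002, -1.0]]
ft_force: [-0.4, 0.1, -2.8]
grip_width: 0.0475
```

```bash
python3 -c "
from fit import *
st()
e=env.get_image('side');u=w2px(e,[[.551,.06,.07]])[0].astype(int)
save('E3',cv2.resize(e['image'][u[1]-40:u[1]+40,u[0]-40:u[0]+40],None,fx=7,fy=7,interpolation=2))
"
```

```text
t 51.5 pos [552.3  58.9  88.4] phi 0.5 w 47.5 F [-0.4  0.1 -2.8] tilt [ 0.0021 -0.0002] q1,6 [-6.1 -6.6]
```

View pics/E3.png

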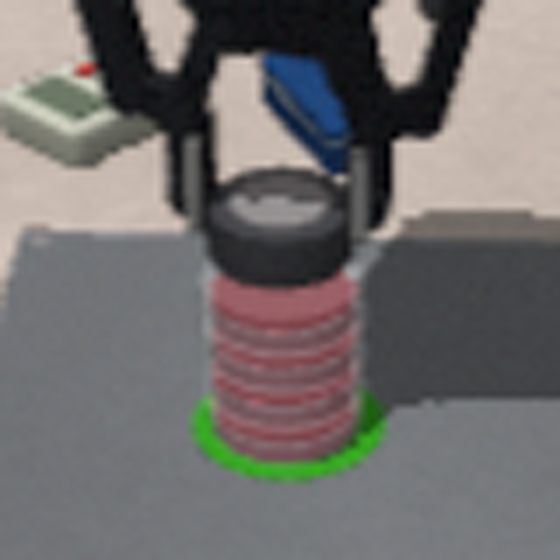

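Request:
apply_moves(plan=[{"tx": -0.8, "ty": 1.2, "tz": 0, "rx": 0, "ry": 0, "rz": 0, "jaw": -0.2}, {"tx": -0.8, "ty": 1.2, "tz": -1, "rx": 0, "ry": 0, "rz": 0, "jaw": -0.2}, {"tx": -0.8, "ty": 1.2, "tz": -2, "rx": 0, "ry": 0, "rz": 0, "jaw": -0.2}, {"tx": -0.8, "ty": 1.2, "tz": -2, "rx": 0, "ry": 0, "rz": 0, "jaw": -0.2}], grip_force=60)

```text
time_s: 51.95
position: [0.5514, 0.0602, 0.0864]
tool_rot: [[-0.008, 1.0, 0.002], [1.0, 0.008, -0.0], [-0.0, 0.002, -1.0]]
ft_force: [1.0, 0.0, -3.4]
grip_width: 0.0473
```

Request:
apply_moves(plan=[{"tx": 0, "ty": 0, "tz": -1, "rx": 0, "ry": 0, "rz": 0, "jaw": -0.2}, {"tx": 0, "ty": 0, "tz": -1.5, "rx": 0, "ry": 0, "rz": 0, "jaw": -0.2}, {"tx": 0, "ty": 0, "tz": -1.5, "rx": 0, "ry": 0, "rz": 0, "jaw": -0.2}], grip_force=60)

```text
time_s: 52.25
position: [0.5514, 0.0602, 0.0849]
tool_rot: [[-0.008, 1.0, 0.002], [1.0, 0.008, -0.0], [-0.0, 0.002, -1.0]]
ft_force: [-0.1, -1.1, -4.2]
grip_width: 0.0473
```

Request:
apply_moves(plan=[{"tx": 0, "ty": 0, "tz": -1, "rx": 0, "ry": 0, "rz": 0, "jaw": -0.2}, {"tx": 0, "ty": 0, "tz": -1.5, "rx": 0, "ry": 0, "rz": 0, "jaw": -0.2}, {"tx": 0, "ty": 0, "tz": -1.5, "rx": 0, "ry": 0, "rz": 0, "jaw": -0.2}], grip_force=60)

```text
time_s: 52.55
position: [0.5513, 0.0602, 0.0832]
tool_rot: [[-0.008, 1.0, 0.002], [1.0, 0.008, -0.0], [-0.0, 0.002, -1.0]]
ft_force: [0.1, 0.1, -3.9]
grip_width: 0.0473
```

```bash
python3 -c "
from fit import *
st()
e=env.get_image('side');u=w2px(e,[[.551,.06,.07]])[0].astype(int)
save('F3',cv2.resize(e['image'][u[1]-40:u[1]+40,u[0]-40:u[0]+40],None,fx=7,fy=7,interpolation=2))
st()
"
```

```text
t 52.55 pos [551.3  60.2  83.2] phi 0.5 w 47.3 F [ 0.1  0.1 -3.9] tilt [ 0.0018 -0.0002] q1,6 [-6.  -6.5]
t 52.6 pos [551.4  60.2  83.3] phi 0.5 w 47.5 F [-0.5  0.3 -3.2] tilt [ 0.002  -0.0002] q1,6 [-6.  -6.5]
```

View pics/F3.png

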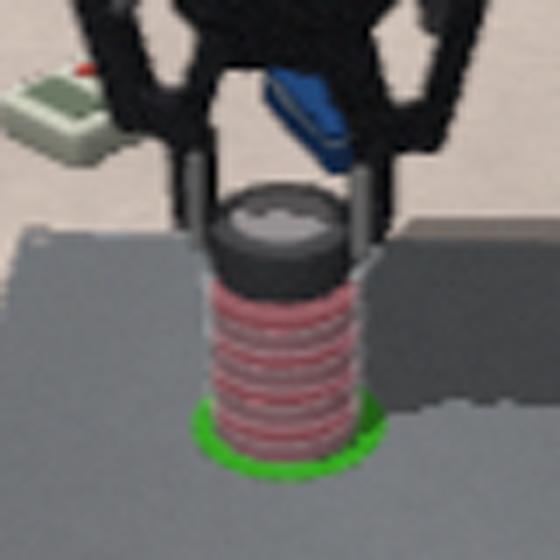

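Request:
apply_moves(plan=[{"tx": 0, "ty": 0, "tz": -1, "rx": 0, "ry": 0, "rz": 0, "jaw": -0.2}, {"tx": 0, "ty": 0, "tz": -1.5, "rx": 0, "ry": 0, "rz": 0, "jaw": -0.2}, {"tx": 0, "ty": 0, "tz": -1.5, "rx": 0, "ry": 0, "rz": 0, "jaw": -0.2}], grip_force=60)

```text
time_s: 52.9
position: [0.5513, 0.0602, 0.0817]
tool_rot: [[-0.008, 1.0, 0.002], [1.0, 0.008, -0.0], [-0.0, 0.002, -1.0]]
ft_force: [0.7, -0.0, -3.7]
grip_width: 0.0472
```

Request:
apply_moves(plan=[{"tx": 0, "ty": 0, "tz": -1, "rx": 0, "ry": 0, "rz": 0, "jaw": -0.2}, {"tx": 0, "ty": 0, "tz": -1, "rx": 0, "ry": 0, "rz": 0, "jaw": -0.2}, {"tx": 0, "ty": 0, "tz": -1, "rx": 0, "ry": 0, "rz": 0, "jaw": -0.2}], grip_force=60)

```text
time_s: 53.2
position: [0.5513, 0.0602, 0.0807]
tool_rot: [[-0.008, 1.0, 0.002], [1.0, 0.008, -0.0], [-0.0, 0.002, -1.0]]
ft_force: [-1.1, 0.3, -3.9]
grip_width: 0.0475
```

Request:
apply_moves(plan=[{"tx": 0, "ty": 0, "tz": -1, "rx": 0, "ry": 0, "rz": 0, "jaw": -0.2}, {"tx": 0, "ty": 0, "tz": -1, "rx": 0, "ry": 0, "rz": 0, "jaw": -0.2}, {"tx": 0, "ty": 0, "tz": -1, "rx": 0, "ry": 0, "rz": 0, "jaw": -0.2}], grip_force=60)

```text
time_s: 53.5
position: [0.5513, 0.0602, 0.0796]
tool_rot: [[-0.008, 1.0, 0.002], [1.0, 0.008, -0.0], [-0.0, 0.002, -1.0]]
ft_force: [-0.5, -0.3, -3.1]
grip_width: 0.0474
```

```bash
python3 -c "
from fit import *
st()
d=env.get_image('wrist');save('G',d['image'])
e=env.get_image('side');u=w2px(e,[[.551,.06,.07]])[0].astype(int)
save('G3',cv2.resize(e['image'][u[1]-40:u[1]+40,u[0]-40:u[0]+40],None,fx=7,fy=7,interpolation=2))
st()
"
```

```text
t 53.5 pos [551.3  60.2  79.6] phi 0.5 w 47.4 F [-0.5 -0.3 -3.1] tilt [ 0.0016 -0.0002] q1,6 [-6.  -6.5]
t 53.6 pos [551.3  60.2  79.7] phi 0.5 w 47.7 F [ 0.3  0.4 -2.7] tilt [ 0.0017 -0.0002] q1,6 [-6.  -6.5]
```

View pics/G.png

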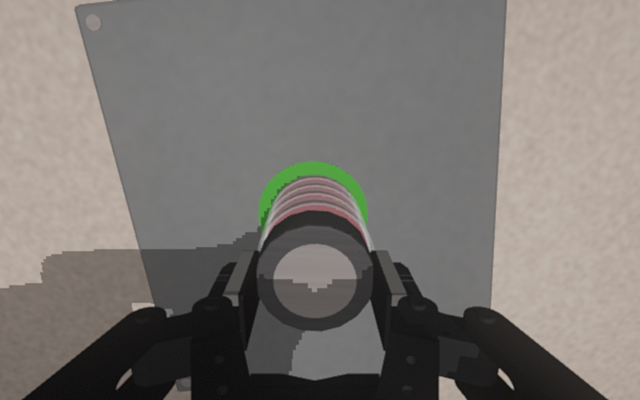

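View pics/G3.png

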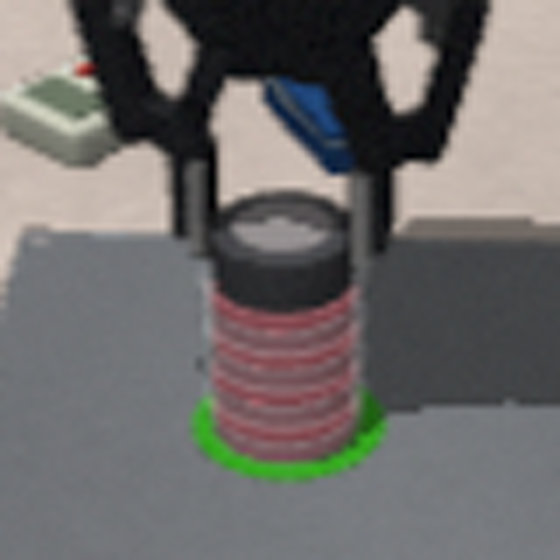

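Request:
apply_moves(plan=[{"tx": 0, "ty": 0, "tz": -1, "rx": 0, "ry": 0, "rz": 0, "jaw": -0.2}, {"tx": 0, "ty": 0, "tz": -1, "rx": 0, "ry": 0, "rz": 0, "jaw": -0.2}, {"tx": 0, "ty": 0, "tz": -1, "rx": 0, "ry": 0, "rz": 0, "jaw": -0.2}], grip_force=40)

```text
time_s: 53.9
position: [0.5514, 0.0602, 0.0788]
tool_rot: [[-0.008, 1.0, 0.002], [1.0, 0.008, -0.0], [-0.0, 0.002, -1.0]]
ft_force: [-0.1, -0.5, -1.2]
grip_width: 0.0475
```

Request:
apply_moves(plan=[{"tx": 0, "ty": 0, "tz": -1, "rx": 0, "ry": 0, "rz": 0, "jaw": -0.2}, {"tx": 0, "ty": 0, "tz": -1, "rx": 0, "ry": 0, "rz": 0, "jaw": -0.2}, {"tx": 0, "ty": 0, "tz": -1, "rx": 0, "ry": 0, "rz": 0, "jaw": -0.2}], grip_force=40)

```text
time_s: 54.2
position: [0.5515, 0.0602, 0.0787]
tool_rot: [[-0.008, 1.0, 0.003], [1.0, 0.008, -0.0], [-0.0, 0.003, -1.0]]
ft_force: [-2.9, 0.9, 6.4]
grip_width: 0.0474
```

Request:
apply_moves(plan=[{"tx": 0, "ty": 0, "tz": 0.5, "rx": 0, "ry": 0, "rz": 0, "jaw": -0.2}, {"tx": 0, "ty": 0, "tz": 0.5, "rx": 0, "ry": 0, "rz": 0, "jaw": 0.3}, {"tx": 0, "ty": 0, "tz": 0.5, "rx": 0, "ry": 0, "rz": 0, "jaw": 0.7}, {"tx": 0, "ty": 0, "tz": 0.5, "rx": 0, "ry": 0, "rz": 0, "jaw": 0.8}, {"tx": 0, "ty": 0, "tz": 25, "rx": 0, "ry": 0, "rz": 0, "jaw": 0.8}, {"tx": 0, "ty": 0, "tz": 60, "rx": 0, "ry": 0, "rz": 0, "jaw": 1}, {"tx": 0, "ty": 0, "tz": 90, "rx": 0, "ry": 0, "rz": 0, "jaw": 1}, {"tx": 0, "ty": 0, "tz": 90, "rx": 0, "ry": 0, "rz": 0, "jaw": 1}], grip_force=40)

```text
time_s: 55.0
position: [0.5532, 0.0601, 0.1727]
tool_rot: [[-0.008, 1.0, 0.011], [1.0, 0.008, -0.001], [-0.001, 0.011, -1.0]]
ft_force: [1.0, -0.7, -0.0]
grip_width: 0.0854
```

```bash
python3 -c "
from fit import *
ds=pics('H',('wrist','side','scene'))
db=[1];print(fit([ds['wrist']],'weight',.5515,.06,.072,r=60,dbg=db))
e=ds['side'];u=w2px(e,[[.551,.06,.07]])[0].astype(int)
a=cv2.resize(e['image'][u[1]-40:u[1]+40,u[0]-40:u[0]+40],(400,400),interpolation=2)
e=ds['scene'];u=w2px(e,[[.551,.06,.07]])[0].astype(int)
b=cv2.resize(e['image'][u[1]-30:u[1]+30,u[0]-30:u[0]+30],(400,400),interpolation=2)
save('H3',np.hstack([a,b]))
"
```

```text
t 55.0 pos [553.2  60.1 172.7] phi 0.5 w 85.4 F [ 1.  -0.7 -0. ] tilt [ 0.0106 -0.0012] q1,6 [-6.  -6.5]
(np.float64(0.5462145179548985), np.float64(0.0443670822947011), np.float64(2.138673080068832), np.float64(4.9132410481340314e-05))
```

View pics/H_wrist.png

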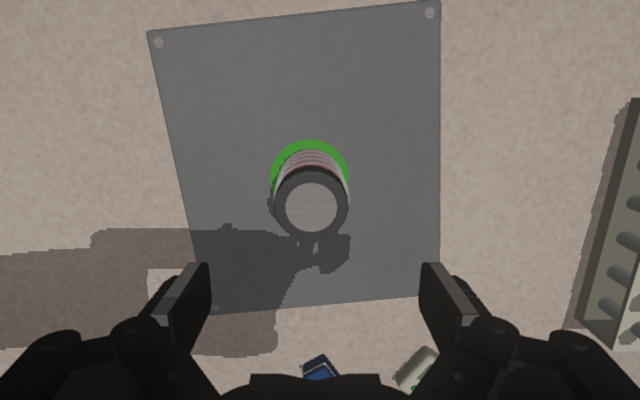

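View pics/H3.png

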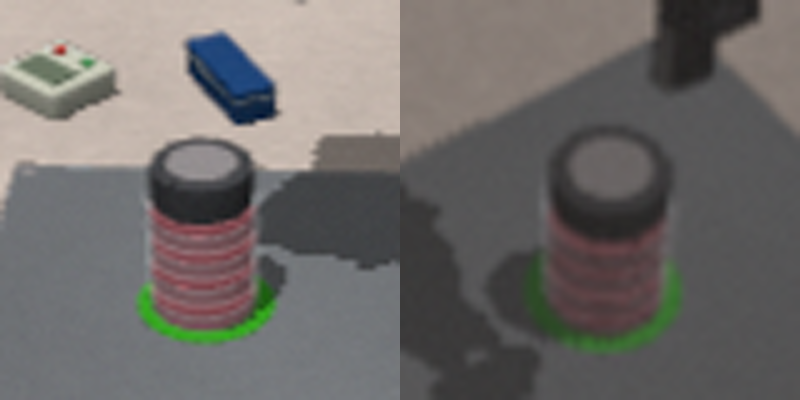

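View pics/H_side.png

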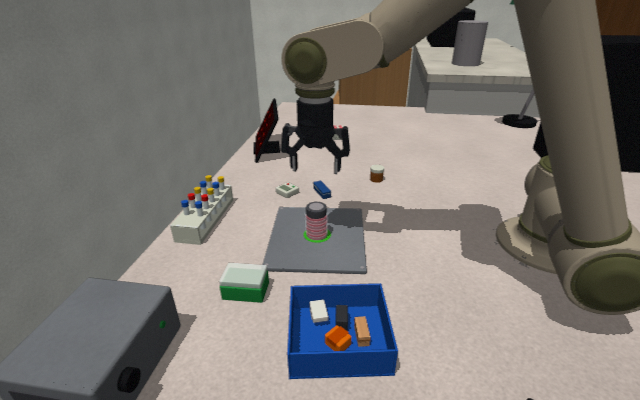

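```bash
python3 -c "
from fit import *
d=env.get_image('wrist');t=np.linspace(0,2*np.pi,80)
print(px2w(d,[[312,207]],.092))
im=cv2.resize(d['image'],None,fx=4,fy=4,interpolation=2)
for x,y,z,r,c in((.5525,.0612,.092,.025,(255,255,0)),(.5525,.0612,.072,.0275,(0,255,255)),(.5525,.0612,.012,.0275,(255,0,255))):
    u=w2px(d,np.c_[x+r*np.cos(t),y+r*np.sin(t),np.full(80,z)])
    cv2.polylines(im,[np.round((u+.5)*4).astype(int).reshape(-1,1,2)],True,c,1)
save('I',im[500:1000,1000:1500]);st()
"
```

```text
[[0.54996992 0.0635696  0.092     ]]
t 55.2 pos [550.9  60.2 167.6] phi 0.5 w 85.4 F [ 0.3 -0.4 -0.1] tilt [ 0.0006 -0.0002] q1,6 [-6.  -6.5]
```

View pics/I.png

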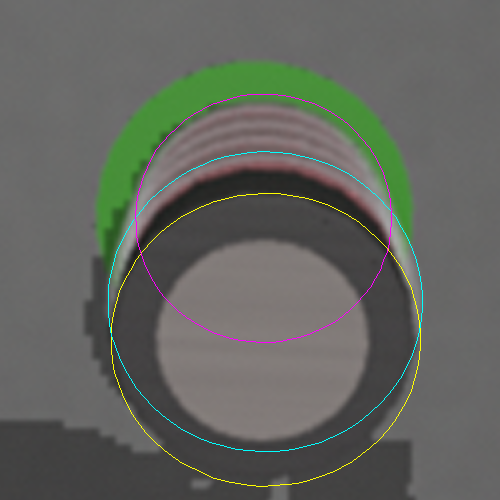

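```bash
python3 -c "
from h import *
print(env.close_job());st()"
```

```text
the job is handed in; nothing more can be done
None
the job is handed in; nothing more can be done
```

The job is done and handed in at about 55 s of the 210 s allowed.

- **Debris:** the four pieces present (orange, wood, white, black) went from the tray into the blue bin. No yellow cap was visible in any picture. The last side image shows all four in the bin and the tray clear.
- **Pile:** all four culture dishes are stacked on the green pad. Each dish was squeezed from two directions before lifting so it sat centred in the grip. The wrist images put the stacked dishes within about 1 mm of each other, and within about 2 mm of the pad's centre.
- **Weight:** the steel weight sits on top, at the height expected for a pile of four. The last wrist image shows it centred to about 1 mm.
- **Bystanders:** the jar, timer, slide box and tip box were not touched and looked unmoved in the pictures.

Some things went wrong or disagreed:

- **Second dish:** my first grip was too high, and the fingers pressed on its top with about 18 N. I re-gripped it lower and it held.
- **Grip on the weight:** while I carried the weight, an image suggested it had slipped about 5 mm. It then touched down at the height expected without any slip, so the two disagree.
- **Failed fits:** one scene-camera check of the second stacked dish and one automatic fit of the placed weight gave false positions, from merged dish outlines and a shadow. I set those aside and relied on the wrist and side views.

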